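# File a drive case into the packed sloping rack

### The arm

A 7-joint arm with a two-finger parallel gripper is mounted at the origin on the work surface. World frame = base frame: x ahead of the robot, y to its left, z up, the work surface at z = 0. Lengths are in m, angles in rad, forces in N, time in s.
With the tool pointing down it reaches from about 0.35 to 0.9 m from the base axis. Payload 7.2 kg.
Tool frame: the origin (TCP) lies at the very end of the fingers, on their centre line; the grasp point (between the pads) lies 19 mm behind it; x points along the fingers, y is the direction in which the jaws open and shut, and the axes are right-handed (so a half turn about x gives the same grasp; the last joint's range is limited). The gripper opens to 85 mm and grips with 20 to 120 N. Pads are 22 mm wide; open, the fingers measure 114 mm over their backs; the gripper's body (76 mm by 85 mm) begins 54 mm behind the grasp point. The pads swing forward as they close: fully open they stand 13 mm farther back than shut.
Start: joints at [-0.068, 0.411, -0.013, 1.596, 0.006, 1.134, -0.082], TCP at [0.625, -0, 0.231] pointing down, gripper open.
Joint ranges: [-2.95, 2.95], [-0.29, 1.99], [-1.47, 1.44], [0.14, 2.54], [-1.03, 4.17], [0.13, 1.85], [-2.86, 2.86]. Speed limits (rad/s): [2.39, 2.39, 3.01, 3.01, 3.14, 3.14, 3.14].

### API

Orientations are given as a 3x3 rotation matrix whose columns are the frame's x, y, z axes.
In Python, from workcell import env gives the robot as it stands.
- The arm moves only by the tool send_rows, never from a script. Its argument "series" is a list of rows, each a list of 7 numbers: the closure, from -1 (fully open) to 1 (shut), then the shift along the tool's x, y, z in m, then the turn, a rotation vector about the tool's x, y, z in rad. A call has 1 to 8 rows; each row shifts and turns the pose as measured when the row begins, along the tool's axes as they then stand; what a row does not reach is not made up. A row lasts 1/10 s, in which the tool goes at most 50 mm and 8.59 degrees, less where a joint would pass 70% of its speed; a pose out of reach is approached as far as the arm can. A call with a gripper value outside its range is refused whole. The fingers move at their own pace and stop on an object; "newtons" is the grip in N (left out, the last holds). Time passes only in rows, so rows that do not move let the fingers close. It gives the time, the measured TCP pose, the force and the opening at its end, in the units of the state.
- env.state(): the state, without advancing time (a new reading comes with each control period).
- env.camera(name): name is "scene" or "side" or "wrist"; returns a dict with "frame" (384x512x3 uint8, blue, green, red), "fx", "fy", "cx", "cy" (pixels), "world_from_camera" (4x4, takes a point from camera to world coordinates). Camera axes: x right, y down, z forward; pixel columns grow to the right and rows downward; lengths in m; the calibration is good to about 2 mm. The wrist camera is an equidistant fisheye: a pixel r from the principal point sees the ray r / f radians off the axis. A picture is of the moment at which its call begins. There is no depth.
- env.close_job(): hands the job in, once; it reports no verdict.
Trained networks look in the newest picture that a camera, given by its name, has taken for a name from the list of things; names that differ only in an ending like _2 or _b are one class to them, and where a whole thing is asked for, a point or a joint stands for the part that bears it (a point fixed in the world has none). Each returns a list of dicts, best first, with "score" (0 to 1); they miss things now and then, are a little off and sometimes report something else, mostly with a low value. They report only what shows in the picture. A call takes as long as a camera call. They do not tell look-alikes from the thing itself.
- env.cut_out(camera, target): "region" (384x512 bool, what is visible of it) and "box" ([centre column, centre row, width, height] in pixels, round what is visible of it).
- env.place_of(camera, target): "uv" ([column, row] in pixels: a listed point, or the origin of a listed thing).
The state is a dict: "time_s": time; "q": joint angles; "qvel": joint speeds; "joint_efforts": joint torques, N m; "eef_pos": TCP position; "ee_rot": TCP orientation; "ft_force": force on the tool from outside, world axes, zero at the start; "wrist_torque": the same for the moment, N m; "finger_gap": finger opening in m.
Only numpy, scipy, OpenCV 4.12 (cv2) and the standard library are available. Lean on these libraries where they do the work, as an engineer would, in place of code of your own. Each camera call takes 0.05 s, during which the arm holds its last target.

### The job

Four backup-drive cases stand packed tightly in the sloping rack on the desk. File the fifth case, which stands on the desk, into the rack directly to the right (seen from the robot) of the case whose grip runs almost its full length: slide the cases apart along the rack to make room there, without lifting any of them out, and lower the new case in gently until it sits flat on the rack floor like the others. Do not drop it, and leave the other things on the desk where they are.

Things in the scene. Friction and masses are not known exactly. Their poses are not given: they have to be found in the camera images.
- rack: Fixed dark steel rack, 294 mm wide along its y, with a trough sloping up by 25 degrees away from the robot. Origin on the desk under its middle, x away from the robot, y left, z up.
- deck: Trough. Origin on its floor, mid-row, at the near lip's inner face; x up the slope (25 deg), y left along the row, z square to the floor (leaning 25 deg towards the robot). Inside x 0 to 144, y -139 to +139 mm; near lip 30 high, far lip 18, side walls 40, all 8 thick, slippery. 5 cases leave 18 mm spare. A seated case has its z along this z, its origin near x 66, z 0 mm: the tool tilts 25 deg to match.
- master: The case with the long grip, in the rack, never the rightmost of the row. Grey plastic, 130 (x) x 52 (y) x 50 mm high (z); centred on top a grip rib 12 mm thick (y), 110 mm long (x), from 50 to 80 mm above the origin. Origin at the underside's centre, z up out of the top. 0.25 kg.
- case_a: A case with a short grip in the rack. The four stand face to face (this one not rightmost), anywhere along the rack; pulled sideways by its grip it slides, pushing the next ones; it tips if held loosely. Grey plastic, 130 (x) x 52 (y) x 50 mm high (z); centred on top a grip rib 12 mm thick (y), 50 mm long (x), from 50 to 80 mm above the origin. Origin at the underside's centre, z up out of the top. 0.25 kg.
- case_b: A case with a short grip in the rack. The four stand face to face (this one not rightmost), anywhere along the rack; pulled sideways by its grip it slides, pushing the next ones; it tips if held loosely. Grey plastic, 130 (x) x 52 (y) x 50 mm high (z); centred on top a grip rib 12 mm thick (y), 50 mm long (x), from 50 to 80 mm above the origin. Origin at the underside's centre, z up out of the top. 0.25 kg.
- case_c: A case with a short grip in the rack. The four stand face to face (this one always the rightmost), anywhere along the rack; pulled sideways by its grip it slides, pushing the next ones; it tips if held loosely. Grey plastic, 130 (x) x 52 (y) x 50 mm high (z); centred on top a grip rib 12 mm thick (y), 50 mm long (x), from 50 to 80 mm above the origin. Origin at the underside's centre, z up out of the top. 0.25 kg.
- new_case: The fifth case, short grip, standing upright on the desk left or right of the rack, turned up to 30 degrees. May be filed either way round. Grey plastic, 130 (x) x 52 (y) x 50 mm high (z); centred on top a grip rib 12 mm thick (y), 50 mm long (x), from 50 to 80 mm above the origin. Origin at the underside's centre, z up out of the top. 0.25 kg. (0.2 to 0.33 kg)
- mug: White mug 80 mm across, 95 mm high, standing on the other side of the rack from the new case; to be left alone. Origin at its underside's centre.
- stapler: Black stapler 150 x 36 x 55 mm lying between robot and rack; to be left alone. Origin at its underside's centre.
- tape_roll: Roll of paper tape 90 mm across, 24 mm high; to be left alone. Origin at its underside's centre.
- screwdriver: Black screwdriver 200 mm long lying in front of the rack; to be left alone. Origin at its underside's centre.
- carton: Cardboard box 120 x 90 x 60 mm; to be left alone. Origin at its underside's centre.
Mind the look-alikes: they are no part of the job. Leave any orange look-alike of the case_c alone.

How it is judged:
On the way:
1. a gap is opened directly to the right of the long-grip case: no row case within 48 mm of its right face ((y of case_a in the frame of master above 0 m or y of case_a in the frame of master below -0.1 m) and (y of case_b in the frame of master above 0 m or y of case_b in the frame of master below -0.1 m) and (y of case_c in the frame of master above 0 m or y of case_c in the frame of master below -0.1 m)), for 0.1 s.
At the end, for the whole second after the job is handed in: New case in the rack directly right of the long-grip case (centre 48 to 78 mm to its right); it and the four others rest with undersides within 5 mm of the rack floor, square to the floor within 4 degrees, in line within 7 degrees, at rest (z of new_case in the frame of deck between -0.004 and 0.005 m and angle between the z axis of each of new_case, master, case_a, case_b, case_c and the z axis of deck, either way round below 0.07 rad and angle between the x axis of each of new_case, master, case_a, case_b, case_c and the x axis of deck, either way round below 0.12 rad and linear speed of each of new_case, master, case_a, case_b, case_c below 0.02 m/s and y of new_case in the frame of master between -0.078 and -0.048 m and x of new_case in the frame of deck between 0.058 and 0.086 m and z of master in the frame of deck between -0.004 and 0.005 m and z of case_a in the frame of deck between -0.004 and 0.005 m and z of case_b in the frame of deck between -0.004 and 0.005 m and z of case_c in the frame of deck between -0.004 and 0.005 m); the robot touches nothing.
It fails at once if a case of the row is lifted out of the rack (more than 30 mm off its floor) (z of any of master, case_a, case_b, case_c in the frame of deck above 0.03 m).
It fails at once if the new case is dropped (moving faster than 0.5 m/s while the fingers do not touch it) (linear speed of new_case above 0.5 m/s and contact force between the fingers and new_case below 0.05 N).
It fails at once if another thing on the desk is moved by more than 40 mm (distance of any of mug, stapler, tape_roll, screwdriver, carton from where it was at the start of the episode above 0.04 m).
It also fails if it takes over 58 s, if anything falls off the work surface, if the arm or the gripper's body presses on something with over 40 N, if the wrist force passes 120 N, or if a joint passes its speed limit or range.

## Working session

There is one attempt and no reset: what is moved stays moved. The work goes in short steps, Python scripts to look and compute and a tool call to move; the robot and the scene stay as the last step left them, time stands still between calls to the robot, and variables do not carry over. Pictures are saved under pics/ and viewed, and the job is handed in when it is done.

Besides the shell and the picture viewer there is one more tool, called after "Call:" by a JSON object that holds its "fn" and its "kwargs". send_rows: Moves the arm, as the interface text tells. Its arguments: {"type":"object","properties":{"series":{"type":"array","items":{"type":"array","items":{"type":"number"}}},"newtons":{"type":"number"}},"required":["series"]}

```bash
ls; mkdir -p pics
python3 - <<'E'
from workcell import env
import cv2
print(env.state())
for n in("scene","side","wrist"):
    c=env.camera(n); cv2.imwrite(f"pics/{n}0.png",c["frame"]); print(n,c["fx"],c["cx"],c["cy"],c["world_from_camera"])
E
```

```text
pics
{'time_s': 0.0, 'q': array([-0.06824393,  0.41192179, -0.01270075,  1.59704665,  0.00562005,
        1.13429674, -0.08219715]), 'qvel': array([-1.57000919e-04, -8.07144975e-04, -2.53684916e-04,  4.26923280e-04,
        2.71980052e-04,  9.47886404e-06, -2.89483001e-03]), 'joint_efforts': array([-1.18789325e-03, -6.00636005e+01,  6.81361444e-01, -2.99419034e+01,
        1.37590774e-02,  1.04116063e-02,  2.51732433e-05]), 'eef_pos': array([ 6.24503377e-01, -2.74010653e-05,  2.30438435e-01]), 'ee_rot': array([[-1.63098614e-03,  9.99998668e-01,  6.97068243e-05],
       [-1.38794075e-04,  6.94805449e-05, -9.99999988e-01],
       [-9.99998660e-01, -1.63099580e-03,  1.38680569e-04]]), 'ft_force': array([ 0.04666625, -0.6056535 , -0.20061318]), 'wrist_torque': array([ 0.00487314, -0.03820998, -0.06241633]), 'finger_gap': 0.0852305826703393}
scene 410.71249271836854 255.54597949366556 190.83586303955147 [[-0.43833028  0.56437125 -0.69953674  1.2631125 ]
 [ 0.89862809  0.25934559 -0.35384661  0.42437551]
 [-0.01827909 -0.78372505 -0.62083889  0.78424876]
 [ 0.          0.          0.          1.        ]]
side 477.4376392052794 250.33950285411538 194.9585626641968 [[-0.92486471 -0.26750449  0.27030838  0.12661765]
 [-0.37991663  0.68166303 -0.62529902  0.79023694]
 [-0.01698893 -0.68101165 -0.73207548  0.96028795]
 [ 0.          0.          0.          1.        ]]
wrist 297.3186396354542 251.15388766141123 192.1099379145765 [[ 9.99999198e-01  4.36349612e-04 -1.18886177e-03  6.24379653e-01]
 [ 3.46950357e-05 -9.47852821e-01 -3.18708376e-01  8.20975346e-02]
 [-1.26593425e-03  3.18708080e-01 -9.47852076e-01  3.73588812e-01]
 [ 0.00000000e+00  0.00000000e+00  0.00000000e+00  1.00000000e+00]]
```

View pics/scene0.png

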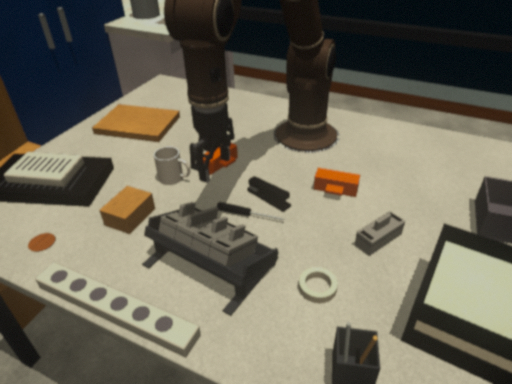

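View pics/side0.png

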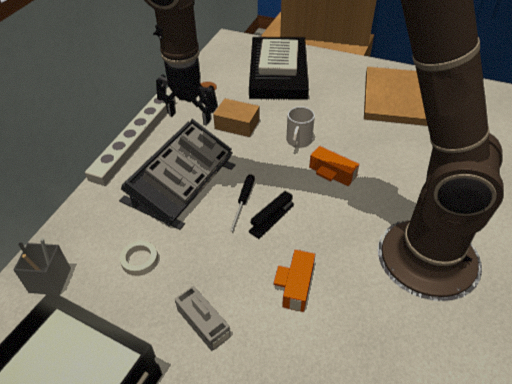

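View pics/wrist0.png

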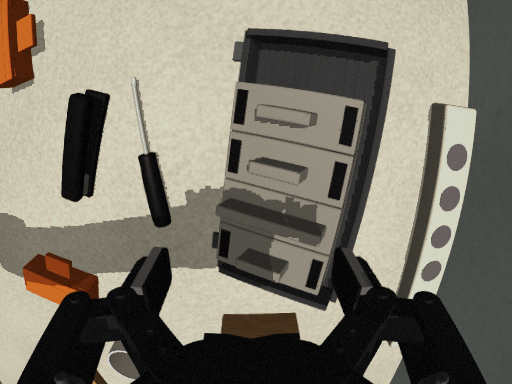

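The wrist view (up is robot-left) shows the row from left to right. There is a free end near (315,58), then short grips at (285,115) and (277,170), the long grip at (270,220) and a short grip at (262,262). The master is therefore third, and case_c is at its right. In the side view the grey new case stands on the left at (203,317). The orange objects at (297,280) and (333,165) are look-alikes.

```bash
cat > h.py <<'E'
import numpy as np, cv2
from workcell import env
def ray(c,n,uv):
    T=c["world_from_camera"]; x=(uv[0]-c["cx"])/c["fx"]; y=(uv[1]-c["cy"])/c["fy"]
    if n=="wrist":
        r=np.hypot(x,y); s=np.sin(r)/r if r>1e-9 else 1; d=np.array([x*s,y*s,np.cos(r)])
    else: d=np.array([x,y,1.])
    d=T[:3,:3]@d; return T[:3,3],d/np.linalg.norm(d)
def proj(c,n,P):
    T=c["world_from_camera"]; P=np.atleast_2d(P); p=(P-T[:3,3])@T[:3,:3]
    if n=="wrist":
        rr=np.hypot(p[:,0],p[:,1]); th=np.arctan2(rr,p[:,2]); k=th/np.maximum(rr,1e-9)
        xy=p[:,:2]*k[:,None]
    else: xy=p[:,:2]/p[:,2:]
    return xy*[c["fx"],c["fy"]]+[c["cx"],c["cy"]]
def tri(rs):
    A=0;b=0
    for o,d in rs:
        M=np.eye(3)-np.outer(d,d); A=A+M; b=b+M@o
    p=np.linalg.solve(A,b); return p,[round(1e3*float(np.linalg.norm((np.eye(3)-np.outer(d,d))@(p-o))),1) for o,d in rs]
E
python3 - <<'E'
from h import *
cs={n:env.camera(n) for n in("scene","side","wrist")}
for t in("rack","deck","master","case_a","new_case","mug","stapler","tape_roll","screwdriver","carton"):
    for n in cs:
        print(t,n,"place",[(np.round(r["uv"],1).tolist(),round(r["score"],2)) for r in env.place_of(n,t)],"box",[(np.round(r["box"]).tolist(),round(r["score"],2)) for r in env.cut_out(n,t)])
# enlarged crops
def crop(n,x0,y0,x1,y1,k,f): cv2.imwrite("pics/"+f,cv2.resize(cs[n]["frame"][y0:y1,x0:x1],None,fx=k,fy=k,interpolation=cv2.INTER_CUBIC))
crop("scene",130,190,290,300,5,"c1.png");crop("side",110,110,240,230,5,"c2.png");crop("wrist",190,10,420,320,1.9,"c3.png")
crop("side",160,270,250,360,5,"c4.png")
E
```

```text
rack scene place [([212.9, 260.9], 0.94)] box [([210.0, 263.0, 136.0, 102.0], 0.84)]
rack side place [([177.3, 184.4], 0.77)] box [([176.0, 175.0, 115.0, 110.0], 0.89)]
rack wrist place [] box [([302.0, 170.0, 182.0, 279.0], 0.83)]
deck scene place [([249.9, 213.2], 0.4)] box [([212.0, 251.0, 134.0, 72.0], 0.86)]
deck side place [([200.6, 188.9], 0.63)] box [([176.0, 172.0, 112.0, 103.0], 0.81)]
deck wrist place [] box [([308.0, 171.0, 180.0, 279.0], 0.91), ([260.0, 326.0, 79.0, 24.0], 0.46)]
master scene place [([198.4, 241.9], 0.95)] box [([198.0, 228.0, 45.0, 44.0], 0.58)]
master side place [([188.9, 165.7], 0.81), ([177.0, 172.7], 0.21), ([197.3, 189.3], 0.17)] box [([196.0, 157.0, 46.0, 40.0], 0.9), ([271.0, 214.0, 44.0, 50.0], 0.51), ([168.0, 184.0, 50.0, 50.0], 0.28)]
master wrist place [([256.5, 332.5], 0.59)] box [([281.0, 218.0, 130.0, 76.0], 0.96)]
case_a scene place [([229.4, 256.9], 0.82), ([208.3, 153.7], 0.79), ([339.6, 177.0], 0.75), ([216.3, 248.5], 0.72)] box [([214.0, 235.0, 42.0, 44.0], 0.97), ([235.0, 247.0, 50.0, 38.0], 0.94), ([178.0, 219.0, 40.0, 31.0], 0.76),
[... 1730 characters left out ...]
.2], 0.6)] box [([138.0, 260.0, 41.0, 36.0], 0.67)]
tape_roll wrist place [([295.5, 160.6], 0.58)] box []
screwdriver scene place [([249.7, 218.2], 0.79), ([210.5, 258.9], 0.15)] box [([248.0, 213.0, 70.0, 17.0], 0.87)]
screwdriver side place [([239.8, 203.5], 0.81)] box [([242.0, 203.0, 25.0, 57.0], 0.66)]
screwdriver wrist place [([151.6, 148.2], 0.93), ([290.0, 206.4], 0.16)] box [([151.0, 152.0, 40.0, 152.0], 0.94)]
carton scene place [([129.5, 216.4], 0.6)] box [([126.0, 208.0, 56.0, 46.0], 0.93)]
carton side place [([235.2, 123.0], 0.57)] box [([237.0, 117.0, 46.0, 37.0], 0.61)]
carton wrist place [([259.7, 332.7], 0.78), ([149.1, 150.3], 0.18)] box [([258.0, 328.0, 80.0, 25.0], 0.91)]
```

View pics/c1.png

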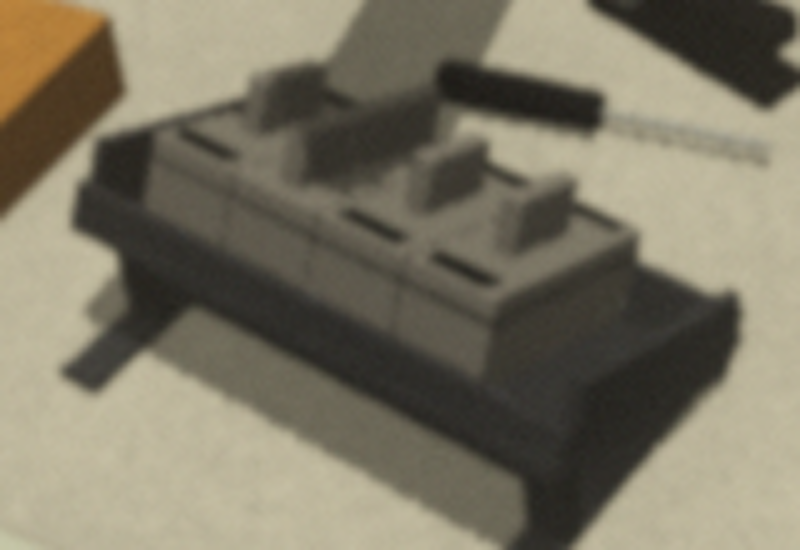

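View pics/c2.png

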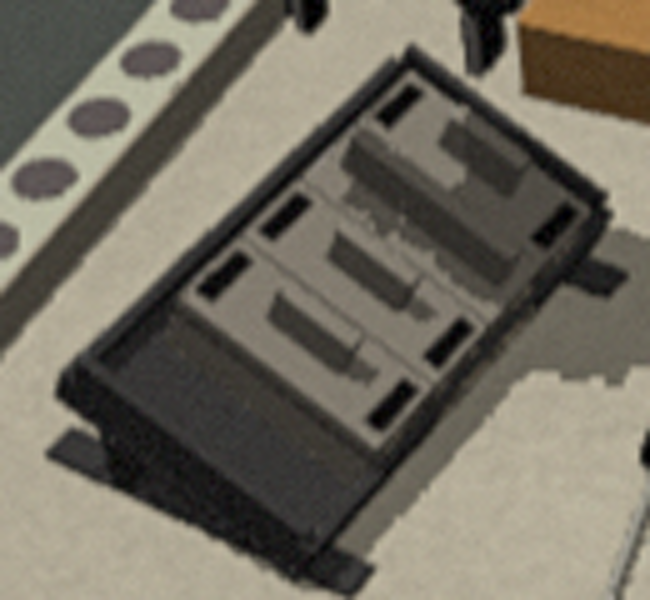

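View pics/c3.png

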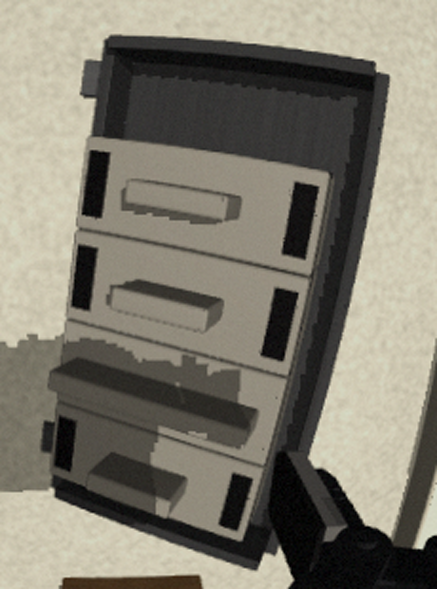

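View pics/c4.png

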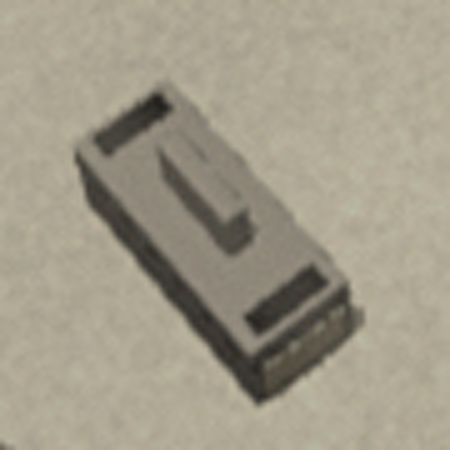

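```bash
cat > fit.py <<'E'
from h import *
from scipy.optimize import least_squares
cs={n:env.camera(n) for n in("scene","side","wrist")}
S=52.
# (cam, pixel in crop, x, k)  k=boundary index (0=left face of row), z=50
W=lambda u,v:(190+u/1.9,10+v/1.9)
D=lambda u,v:(110+u/5,110+v/5)
C=lambda u,v:(130+u/5,190+v/5)
obs=[("wrist",W(87,136),1,0),("wrist",W(332,170),131,0),("wrist",W(75,229),1,1),("wrist",W(313,276),131,1),("wrist",W(68,318),1,2),("wrist",W(293,372),131,2),("wrist",W(266,465),131,3),("wrist",W(247,543),131,4),
("side",D(183,300),131,0),("side",D(375,448),1,0),("side",D(248,238),131,1),("side",D(430,378),1,1),("side",D(310,185),131,2),("side",D(487,315),1,2),("side",D(415,82),131,4),
("scene",C(495,318),131,0),("scene",C(637,235),1,0),("scene",C(405,288),131,1),("scene",C(315,235),131,2),("scene",C(232,190),131,3),("scene",C(160,143),131,4)]
def R(yaw,p=np.radians(25)):
    c,s=np.cos(yaw),np.sin(yaw)
    return np.array([[c,-s,0],[s,c,0],[0,0,1]])@np.array([[np.cos(p),0,-np.sin(p)],[0,1,0],[np.sin(p),0,np.cos(p)]])
def f(p):
    # p: point at row left-face, deck x=0, z=0 ; yaw
    r=[]
    for n,uv,x,k in obs:
        P=p[:3]+R(p[3])@np.array([x,-S*k,50])/1e3
        r.append((proj(cs[n],n,P)[0]-uv)*(1.3 if n=="wrist" else 1))
    return np.ravel(r)
s=least_squares(f,[0.62,0.1,0.08,0.1],loss="soft_l1")
print(s.x,np.degrees(s.x[3]));
for o,e in zip(obs,f(s.x).reshape(-1,2)): print(o[0],o[2:],e.round(1))
np.save("row.npy",s.x)
p=s.x; 
for k,nm in enumerate(["L1","L2","master","c"]): print(nm,"origin",(p[:3]+R(p[3])@np.array([66,-26-52*k,0])/1e3).round(4),"griptop",(p[:3]+R(p[3])@np.array([66,-26-52*k,80])/1e3).round(4))
# overlay wall/rib predictions
for n,c in cs.items():
    im=cv2.resize(c["frame"],None,fx=2,fy=2,interpolation=cv2.INTER_CUBIC)
    def line(a,b,col):
        q=proj(c,n,np.array([p[:3]+R(p[3])@np.array(v)/1e3 for v in(a,b)]))*2; cv2.line(im,tuple(map(int,q[0])),tuple(map(int,q[1])),col,1)
    for k in range(4):
        h=55 if k==2 else 25; y=-26-52*k
        for dy in(-6,6): line((66-h,y+dy,80),(66+h,y+dy,80),(0,255,0))
    for k in range(5): line((1,-52*k,50),(131,-52*k,50),(0,0,255))
    for d in (0,): 
        line((0,0,0),(131,0,0),(255,0,0))
    cv2.imwrite(f"pics/fit_{n}.png",im[:600,:800] if n!="side" else im[150:600,100:700])
E
python3 fit.py
```

```text
[ 0.62930644  0.09437001  0.01314742 -0.12060329] -6.9100594951432
wrist (1, 0) [0.6 0.5]
wrist (131, 0) [-1.6  0.3]
wrist (1, 1) [ 1.6 -0.1]
wrist (131, 1) [-1.1 -0.6]
wrist (1, 2) [ 0.  -0.4]
wrist (131, 2) [-2.   1.4]
wrist (131, 3) [ 1.3 -2. ]
wrist (131, 4) [-0.3 -3.9]
side (131, 0) [-2.1 -0.9]
side (1, 0) [-0.   0.1]
side (131, 1) [-2.8 -0.6]
side (1, 1) [0.2 1.2]
side (131, 2) [-3.6 -1.6]
side (1, 2) [-0.5  1.5]
side (131, 4) [-2.8 -2.5]
scene (131, 0) [-0.2 -2.6]
scene (1, 0) [ 0.4 -0.2]
scene (131, 1) [-0.7 -5.5]
scene (131, 2) [-0.4 -3.3]
scene (131, 3) [-0.6 -2.4]
scene (131, 4) [-2.3 -0.7]
L1 origin [0.6856 0.0614 0.041 ] griptop [0.652  0.0654 0.1135]
L2 origin [0.6793 0.0097 0.041 ] griptop [0.6457 0.0138 0.1135]
master origin [ 0.673  -0.0419  0.041 ] griptop [ 0.6395 -0.0378  0.1135]
c origin [ 0.6668 -0.0935  0.041 ] griptop [ 0.6332 -0.0894  0.1135]
```

View pics/fit_side.png

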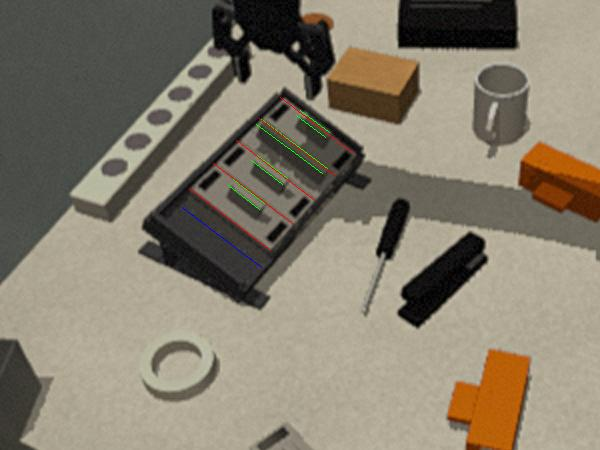

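View pics/fit_wrist.png

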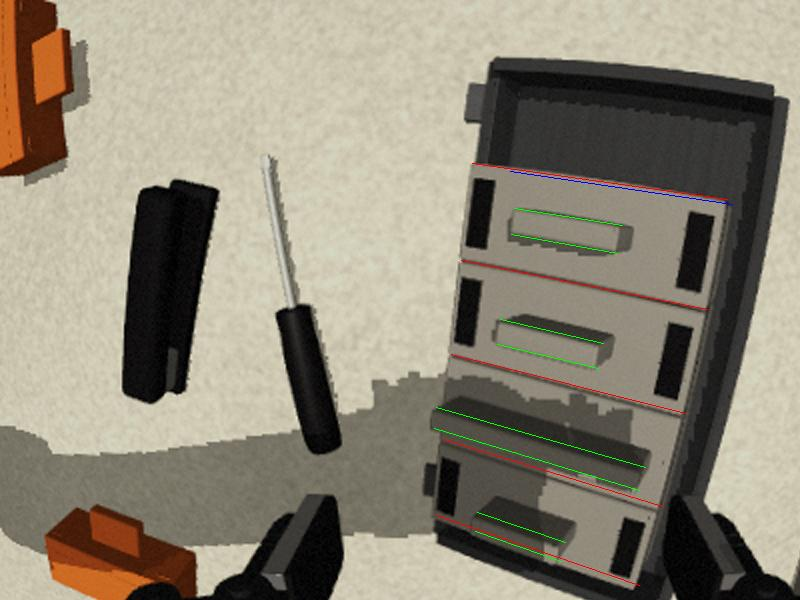

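View pics/fit_scene.png

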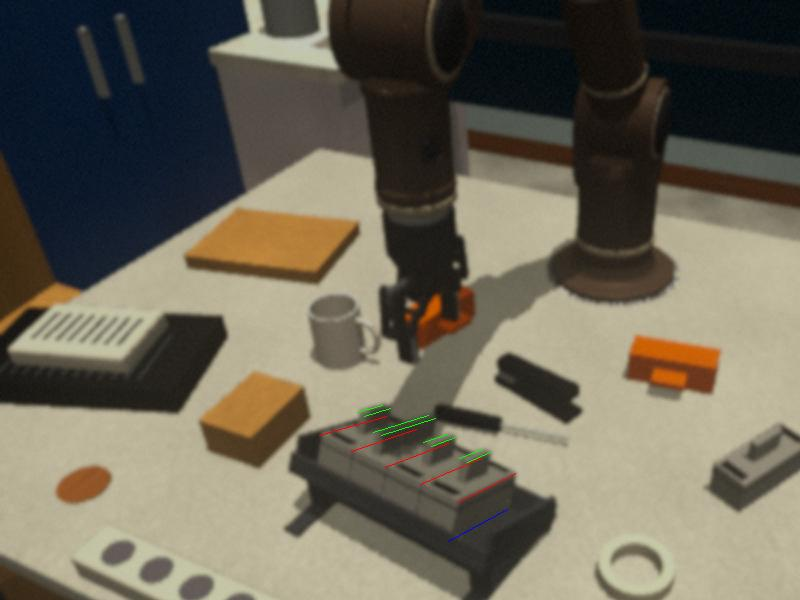

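```bash
cat > fit2.py <<'E'
import io,contextlib
with contextlib.redirect_stdout(io.StringIO()): exec(open("fit.py").read())
# add rib points
def f2(p):
    r=[]
    for n,uv,x,k in obs:
        xx=1 if x==1 else 1+p[5]
        P=p[:3]+R(p[3],p[4])@np.array([xx,-S*k,50])/1e3
        r.append(proj(cs[n],n,P)[0]-uv)
    return np.ravel(r)
s=least_squares(f2,[*s.x,np.radians(25),130],loss="soft_l1",x_scale=[.1,.1,.1,.1,.1,100])
print(s.x,np.degrees(s.x[3:5]));
for o,e in zip(obs,f2(s.x).reshape(-1,2)): print(o[0],o[2:],e.round(1))
E
python3 fit2.py
```

```text
[ 6.26699671e-01  9.48767750e-02  1.47753529e-02 -1.28058908e-01
  3.80056839e-01  1.29358711e+02] [-7.33723495 21.77565287]
wrist (1, 0) [ 0.4 -0.1]
wrist (131, 0) [-0.7  1.2]
wrist (1, 1) [ 0.7 -0.1]
wrist (131, 1) [-0.7 -0.5]
wrist (1, 2) [-0.9  0. ]
wrist (131, 2) [-1.5  0.2]
wrist (131, 3) [ 0.9 -3. ]
wrist (131, 4) [-0.5 -4.8]
side (131, 0) [-2.3 -0.1]
side (1, 0) [-0.2 -0.6]
side (131, 1) [-3.   0.2]
side (1, 1) [0.2 0.6]
side (131, 2) [-3.7 -0.7]
side (1, 2) [-0.3  1. ]
side (131, 4) [-2.8 -1.5]
scene (131, 0) [-0.9 -0.7]
scene (1, 0) [ 0.5 -1. ]
scene (131, 1) [-1.3 -3.7]
scene (131, 2) [-0.8 -1.7]
scene (131, 3) [-0.9 -0.9]
scene (131, 4) [-2.4  0.7]
```

```bash
cat >> h.py <<'E'
from scipy.spatial.transform import Rotation as Ro
from scipy.linalg import logm,expm
def Rdeck(yaw,p=np.radians(25)):
    c,s=np.cos(yaw),np.sin(yaw)
    return np.array([[c,-s,0],[s,c,0],[0,0,1]])@np.array([[np.cos(p),0,-np.sin(p)],[0,1,0],[np.sin(p),0,np.cos(p)]])
def toolR(Rd): # tool x=-z, tool y=+y
    x=-Rd[:,2]; y=Rd[:,1]; return np.column_stack([x,y,np.cross(x,y)])
def plan(pos,R,n=None):
    s=env.state(); A=np.eye(4);A[:3,:3]=s["ee_rot"];A[:3,3]=s["eef_pos"]
    B=np.eye(4);B[:3,:3]=R;B[:3,3]=pos
    D=np.linalg.inv(A)@B; rv=Ro.from_matrix(D[:3,:3]).as_rotvec()
    need=max(np.linalg.norm(D[:3,3])/.05,np.degrees(np.linalg.norm(rv))/8.59)
    n=n or int(np.ceil(need*1.05))
    r=expm(np.real(logm(D))/n)
    print("total",D[:3,3].round(4),rv.round(4),"n",n,"row",r[:3,3].round(4).tolist(),Ro.from_matrix(r[:3,:3]).as_rotvec().round(4).tolist(),"t",s["time_s"],"gap",s["finger_gap"])
E
python3 - <<'E'
from h import *
from scipy.optimize import least_squares
p=np.load("row.npy"); R=Rdeck(p[3])
plan(p[:3]+R@[.066,-.130,.160],toolR(R),16)
cs={n:env.camera(n) for n in("scene","side")}
im=cs["scene"]["frame"]; cv2.imwrite("pics/c5.png",cv2.resize(im[200:260,340:420],None,fx=8,fy=8,interpolation=cv2.INTER_CUBIC))
E
```

```text
total [ 0.0452 -0.0191  0.0337] [-1.4254 -0.3566  0.316 ] n 16 row [0.0028, -0.0028, 0.0004] [-0.0891, -0.0223, 0.0197] t 3.6 gap 0.08532557327554931
```

View pics/c5.png

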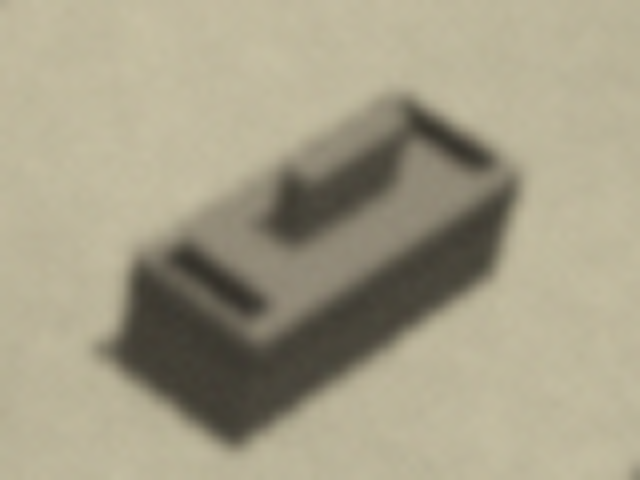

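Call:
{"fn": "send_rows", "kwargs": {"series": [[0.1, 0.003, -0.003, 0, -0.09, -0.022, 0.02], [0.1, 0.003, -0.003, 0, -0.09, -0.022, 0.02], [0.1, 0.003, -0.003, 0, -0.09, -0.022, 0.02], [0.1, 0.003, -0.003, 0, -0.09, -0.022, 0.02], [0.1, 0.003, -0.003, 0, -0.09, -0.022, 0.02], [0.1, 0.003, -0.003, 0, -0.09, -0.022, 0.02], [0.1, 0.003, -0.003, 0, -0.09, -0.022, 0.02], [0.1, 0.003, -0.003, 0, -0.09, -0.022, 0.02]]}}

```text
time_s: 4.5
eef_pos: [0.6056, -0.0089, 0.206]
ee_rot: [[0.216, 0.722, 0.658], [-0.106, 0.687, -0.719], [-0.971, 0.086, 0.224]]
ft_force: [-0.6, -0.2, -1.3]
finger_gap: 0.0387
```

Call:
{"fn": "send_rows", "kwargs": {"series": [[0.1, 0.003, -0.003, 0, -0.09, -0.022, 0.02], [0.1, 0.003, -0.003, 0, -0.09, -0.022, 0.02], [0.1, 0.003, -0.003, 0, -0.09, -0.022, 0.02], [0.1, 0.003, -0.003, 0, -0.09, -0.022, 0.02], [0.1, 0.003, -0.003, 0, -0.09, -0.022, 0.02], [0.1, 0.003, -0.003, 0, -0.09, -0.022, 0.02], [0.1, 0.003, -0.003, 0, -0.09, -0.022, 0.02], [0.1, 0.003, -0.003, 0, -0.09, -0.022, 0.02]]}}

```text
time_s: 5.3
eef_pos: [0.6022, -0.0308, 0.1828]
ee_rot: [[0.436, 0.045, 0.899], [-0.03, 0.999, -0.035], [-0.899, -0.012, 0.437]]
ft_force: [-0.9, 0.5, -0.0]
finger_gap: 0.0386
```

Run:
```python
from h import *
p=np.load("row.npy"); R=Rdeck(p[3])
plan(p[:3]+R@[.066,-.130,.160],toolR(R))
c=env.camera("wrist"); cv2.imwrite("pics/w1.png",cv2.resize(c["frame"],None,fx=1.5,fy=1.5)); np.save("w1.npy",c["world_from_camera"])
```

```text
total [-0.0012 -0.0028  0.0049] [ 0.0739  0.0168 -0.0217] n 1 row [-0.0012, -0.0028, 0.0049] [0.0739, 0.0168, -0.0217] t 5.3 gap 0.03863264056925536
```

View pics/w1.png

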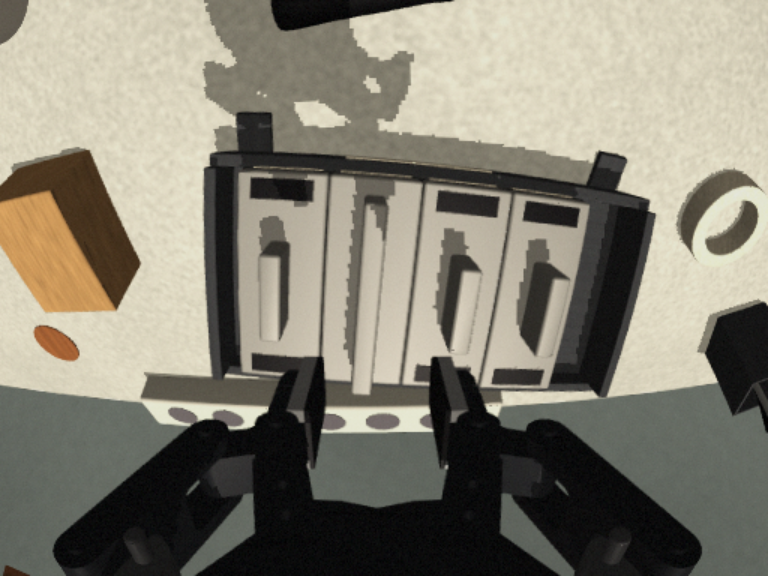

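```bash
cat > fit3.py <<'E'
from h import *
from scipy.optimize import least_squares
c=dict(fx=297.3186,fy=297.3186,cx=251.154,cy=192.11,world_from_camera=np.load("w1.npy"))
B={(1,4):(240,172),(1,3):(329,174),(1,2):(426,182),(1,1):(513,194),(1,0):(588,203),(131,4):(240,376),(131,3):(323,382),(131,2):(402,385),(131,1):(483,387),(131,0):(549,389)}
Rb={(41,-26-6):None}
obs=[((x,-52*k,50),uv) for (x,k),uv in B.items()]
for k,h,near,far in[(2,55,(367,386,208),(355,371,392)),(0,25,(554,570,279),(540,553,357)),(1,25,(464,480,271),(452,466,353)),(3,25,(260,280,257),(260,278,339))]:
    y=-26-52*k
    for x,(a,b,v) in((66-h,near),(66+h,far)):
        obs+= [((x,y-6,80),(a,v)),((x,y+6,80),(b,v))]
def f(p,pitch=None):
    P=np.array([o[0] for o in obs])/1e3; uv=np.array([o[1] for o in obs])/1.5
    pt=np.radians(25) if len(p)<5 else p[4]
    return (proj(c,"wrist",p[:3]+P@Rdeck(p[3],pt).T)-uv).ravel()
for x0 in([.627,.094,.014,-.12],[.627,.094,.014,-.12,.43]):
    s=least_squares(f,x0,loss="soft_l1"); print(s.x.round(4),np.degrees(s.x[3:]).round(2),"rms",np.sqrt(np.mean(s.fun**2)))
    if len(x0)==4:
        np.save("row.npy",s.x)
        for o,e in zip(obs,f(s.x).reshape(-1,2)): print(o[0],e.round(1))
E
python3 fit3.py
```

```text
[ 0.6278  0.0951  0.0156 -0.1248] [-7.15] rms 1.692554659418959
(1, -208, 50) [-0.4 -0.2]
(1, -156, 50) [1.  0.9]
(1, -104, 50) [-1.3  0.2]
(1, -52, 50) [-0.4 -1.4]
(1, 0, 50) [ 1.3 -0.2]
(131, -208, 50) [ 2.5 -1.2]
(131, -156, 50) [-0.8 -0.8]
(131, -104, 50) [-0.2  0.2]
(131, -52, 50) [-3.   0.6]
(131, 0, 50) [-0.4 -0.4]
(11, -136, 80) [-1.2 -2.9]
(11, -124, 80) [ 2.4 -1.7]
(121, -136, 80) [-1.8  2.2]
(121, -124, 80) [1.3 3. ]
(41, -32, 80) [-1.4 -1.8]
(41, -20, 80) [ 0.6 -0.7]
(91, -32, 80) [-4.1  0.3]
(91, -20, 80) [-0.7  0.6]
(41, -84, 80) [-1.8 -1.2]
(41, -72, 80) [ 2.2 -0.1]
(91, -84, 80) [-2.4  1.1]
(91, -72, 80) [2.  1.6]
(41, -188, 80) [ 0.2 -0.8]
(41, -176, 80) [2.  0.1]
(91, -188, 80) [1.1 2.7]
(91, -176, 80) [3.2 3.8]
[ 0.6273  0.0952  0.0158 -0.1247  0.4314] [-7.15 24.72] rms 1.6899185446247598
```

Run:
```python
from h import *
p=np.load("row.npy"); R=Rdeck(p[3])
plan(p[:3]+R@[.066,-.130,.100],toolR(R),3)
```

```text
total [ 0.0551 -0.002   0.0042] [ 0.082   0.0163 -0.0231] n 3 row [0.0184, -0.0005, 0.0015] [0.0273, 0.0054, -0.0077] t 5.35 gap 0.03816424071515112
```

Call:
{"fn": "send_rows", "kwargs": {"series": [[0.1, 0.018, -0.0005, 0.0015, 0.028, 0.005, -0.008], [0.1, 0.018, -0.0005, 0.0015, 0.028, 0.005, -0.008], [0.1, 0.018, -0.0005, 0.0015, 0.028, 0.005, -0.008], [0.1, 0, 0, 0, 0, 0, 0]]}}

```text
time_s: 5.75
eef_pos: [0.6296, -0.0383, 0.1352]
ee_rot: [[0.42, 0.14, 0.897], [-0.058, 0.99, -0.127], [-0.906, 0.002, 0.424]]
ft_force: [-0.2, 0.1, -0.3]
finger_gap: 0.0383
```

Run:
```python
from h import *
p=np.load("row.npy"); R=Rdeck(p[3])
plan(p[:3]+R@[.066,-.130,.056],toolR(R),4)
c=env.camera("wrist"); cv2.imwrite("pics/w2.png",cv2.resize(c["frame"],None,fx=1.5,fy=1.5))
```

```text
total [ 0.0447  0.0023 -0.0013] [-0.0146  0.0018  0.0048] n 4 row [0.0112, 0.0006, -0.0003] [-0.0037, 0.0005, 0.0012] t 5.75 gap 0.03829328557841247
```

View pics/w2.png

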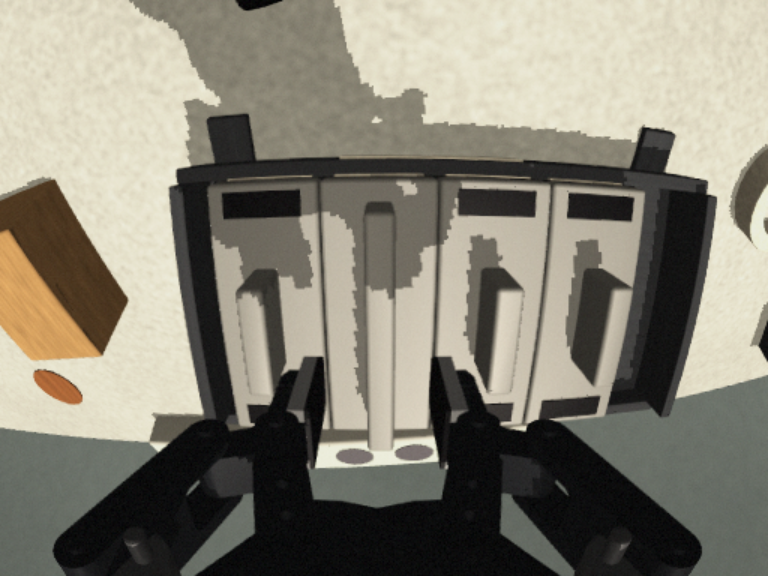

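Call:
{"fn": "send_rows", "kwargs": {"series": [[0.1, 0.0112, 0.0005, 0, -0.003, 0, 0.001], [0.1, 0.0112, 0.0005, 0, -0.003, 0, 0.001], [0.1, 0.0112, 0.0005, 0, -0.003, 0, 0.001], [0.1, 0.009, 0.0005, 0, -0.003, 0, 0.001], [0.1, 0, 0, 0, 0, 0, 0]]}}

```text
time_s: 6.3
eef_pos: [0.6495, -0.0384, 0.0969]
ee_rot: [[0.424, 0.125, 0.897], [-0.053, 0.992, -0.113], [-0.904, 0.001, 0.427]]
ft_force: [0.4, -2.2, 0.6]
finger_gap: 0.0385
```

Run:
```python
from h import *
p=np.load("row.npy"); R=Rdeck(p[3])
plan(p[:3]+R@[.066,-.130,.056],toolR(R),4)
```

```text
total [ 0.0015 -0.0002 -0.0029] [-0.0004  0.0054 -0.0005] n 4 row [0.0004, -0.0001, -0.0007] [-0.0001, 0.0013, -0.0001] t 6.3 gap 0.0384763151470368
```

Positioned with no contact. I'll grip firmly now.

Call:
{"fn": "send_rows", "kwargs": {"series": [[1, 0, 0, 0, 0, 0, 0], [1, 0, 0, 0, 0, 0, 0], [1, 0, 0, 0, 0, 0, 0], [1, 0, 0, 0, 0, 0, 0], [1, 0, 0, 0, 0, 0, 0]], "newtons": 90}}

```text
time_s: 6.8
eef_pos: [0.6491, -0.0386, 0.0968]
ee_rot: [[0.424, 0.125, 0.897], [-0.053, 0.992, -0.113], [-0.904, 0.001, 0.427]]
ft_force: [1.8, 0.3, -2.6]
finger_gap: 0.0102
```

Call:
{"fn": "send_rows", "kwargs": {"series": [[1, 0, 0.008, 0, 0, 0, 0], [1, 0, 0.008, 0, 0, 0, 0], [1, 0, 0.008, 0, 0, 0, 0], [1, 0, 0.008, 0, 0, 0, 0], [1, 0, 0.008, 0, 0, 0, 0], [1, 0, 0, 0, 0, 0, 0]]}}

```text
time_s: 7.4
eef_pos: [0.6547, 0.0048, 0.0971]
ee_rot: [[0.424, 0.125, 0.897], [-0.053, 0.992, -0.113], [-0.904, 0.001, 0.427]]
ft_force: [0.4, -0.4, -1.6]
finger_gap: 0.0103
```

Run:
```python
from h import *
p=np.load("row.npy"); R=Rdeck(p[3]); s=env.state()
print("deck pos",(R.T@(s["eef_pos"]-p[:3])).round(4),"force deck",(R.T@s["ft_force"]).round(1),"torque",(R.T@s["wrist_torque"]).round(2), Ro.from_matrix(toolR(R).T@s["ee_rot"]).as_rotvec())
c=env.camera("wrist"); cv2.imwrite("pics/w3.png",cv2.resize(c["frame"],None,fx=1.5,fy=1.5))
```

```text
deck pos [ 0.0688 -0.0863  0.0578] force deck [-0.3 -0.3 -1.7] torque [ 0.07  0.44 -0.05] [ 0.00099093 -0.00514546  0.00019738]
```

View pics/w3.png

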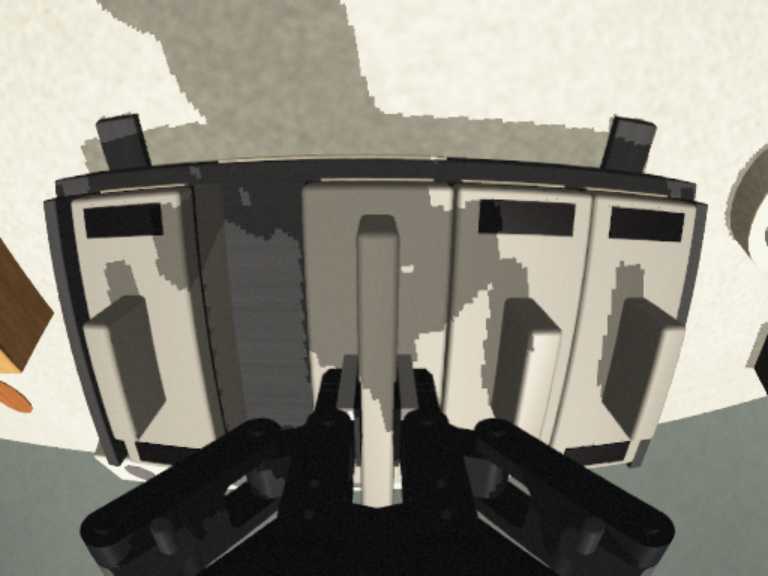

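Call:
{"fn": "send_rows", "kwargs": {"series": [[1, 0, 0.006, 0, 0, 0, 0], [1, 0, 0.004, 0, 0, 0, 0], [1, 0, 0, 0, 0, 0, 0]]}}

```text
time_s: 7.75
eef_pos: [0.6558, 0.0129, 0.097]
ee_rot: [[0.423, 0.128, 0.897], [-0.056, 0.992, -0.115], [-0.904, -0.001, 0.427]]
ft_force: [2.0, -1.3, -2.1]
finger_gap: 0.01
```

Call:
{"fn": "send_rows", "kwargs": {"series": [[1, 0, 0.004, 0, 0, 0, 0], [1, 0, 0.004, 0, 0, 0, 0], [1, 0, 0, 0, 0, 0, 0]]}}

```text
time_s: 8.05
eef_pos: [0.6559, 0.0122, 0.0969]
ee_rot: [[0.42, 0.138, 0.897], [-0.067, 0.99, -0.122], [-0.905, -0.009, 0.425]]
ft_force: [1.3, 0.7, -1.4]
finger_gap: 0.01
```

Run:
```python
from h import *
p=np.load("row.npy"); R=Rdeck(p[3]); s=env.state()
print("deck pos",(R.T@(s["eef_pos"]-p[:3])).round(4), Ro.from_matrix(toolR(R).T@s["ee_rot"]).as_rotvec())
c=env.camera("wrist"); cv2.imwrite("pics/w4.png",cv2.resize(c["frame"],None,fx=1.5,fy=1.5))
```

```text
deck pos [ 0.069  -0.0787  0.0576] [ 0.00911528 -0.00253474 -0.01385023]
```

View pics/w4.png

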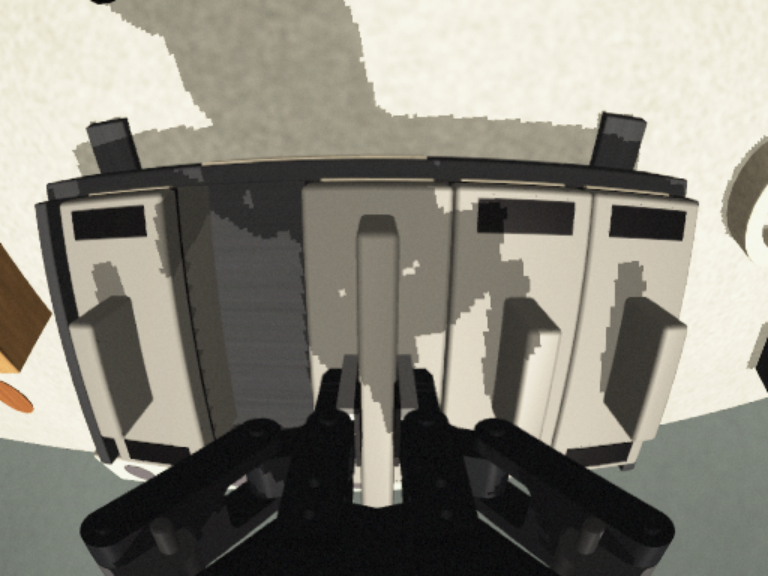

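Call:
{"fn": "send_rows", "kwargs": {"series": [[0.2, 0, 0, 0, 0, 0, 0], [0.2, 0, 0, 0, 0, 0, 0], [0.2, -0.005, 0, 0, 0, 0, 0], [0.2, -0.02, 0, 0, 0, 0, 0], [0.2, -0.025, 0, 0, 0, 0, 0]]}}

```text
time_s: 8.6
eef_pos: [0.6334, 0.0184, 0.1408]
ee_rot: [[0.417, 0.134, 0.899], [-0.063, 0.991, -0.119], [-0.907, -0.008, 0.421]]
ft_force: [-0.3, -0.4, 1.4]
finger_gap: 0.0342
```

Run:
```python
from h import *
p=np.load("row.npy"); R=Rdeck(p[3])
plan(p[:3]+R@[.066,-.182,.10],toolR(R))
```

```text
total [ 0.0084 -0.1065  0.    ] [-0.0058 -0.0014  0.0111] n 3 row [0.0027, -0.0355, -0.0001] [-0.0019, -0.0005, 0.0037] t 8.6 gap 0.03415250972905068
```

Call:
{"fn": "send_rows", "kwargs": {"series": [[0.2, 0, -0.035, 0, -0.002, 0, 0.004], [0.2, 0, -0.035, 0, -0.002, 0, 0.004], [0.2, 0, -0.035, 0, -0.002, 0, 0.004], [0.2, 0, 0, 0, 0, 0, 0]]}}

```text
time_s: 9.0
eef_pos: [0.6211, -0.0846, 0.1477]
ee_rot: [[0.427, 0.116, 0.897], [-0.047, 0.993, -0.106], [-0.903, 0.003, 0.429]]
ft_force: [-0.1, -0.8, -0.2]
finger_gap: 0.034
```

Run:
```python
from h import *
p=np.load("row.npy"); R=Rdeck(p[3])
plan(p[:3]+R@[.066,-.182,.057],toolR(R))
c=env.camera("wrist"); cv2.imwrite("pics/w5.png",cv2.resize(c["frame"],None,fx=1.5,fy=1.5)); np.save("w5.npy",c["world_from_camera"])
```

```text
total [ 0.056  -0.0031 -0.0046] [ 0.0065  0.0075 -0.0063] n 2 row [0.028, -0.0015, -0.0022] [0.0033, 0.0038, -0.0032] t 9.0 gap 0.03395117118267393
```

View pics/w5.png

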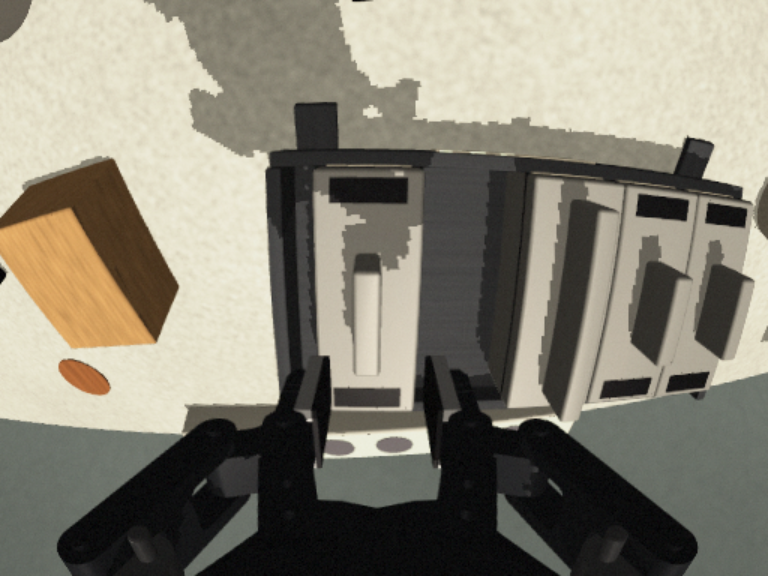

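Call:
{"fn": "send_rows", "kwargs": {"series": [[0.2, 0.016, -0.0015, -0.001, 0.002, 0.002, -0.002], [0.2, 0.016, -0.0015, -0.001, 0.002, 0.002, -0.002], [0.2, 0.016, -0.001, -0.001, 0.002, 0.002, -0.002], [0.2, 0.008, 0, -0.001, 0, 0, 0], [0.2, 0, 0, 0, 0, 0, 0]]}}

```text
time_s: 9.55
eef_pos: [0.644, -0.0817, 0.0903]
ee_rot: [[0.421, 0.113, 0.9], [-0.046, 0.994, -0.103], [-0.906, 0.002, 0.424]]
ft_force: [-0.1, 0.5, -0.0]
finger_gap: 0.0343
```

Run:
```python
from h import *
p=np.load("row.npy"); R=Rdeck(p[3])
plan(p[:3]+R@[.066,-.182,.057],toolR(R))
```

```text
total [-0.0054 -0.0086 -0.0002] [ 0.0094  0.0012 -0.0065] n 1 row [-0.0054, -0.0086, -0.0002] [0.0094, 0.0012, -0.0065] t 9.55 gap 0.03429686638324255
```

Call:
{"fn": "send_rows", "kwargs": {"series": [[0.2, -0.004, -0.005, 0, 0.004, 0, -0.003], [0.2, -0.001, -0.004, 0, 0.004, 0, -0.003], [0.2, 0, 0, 0, 0, 0, 0]]}}

```text
time_s: 9.85
eef_pos: [0.6406, -0.0886, 0.0947]
ee_rot: [[0.42, 0.12, 0.9], [-0.051, 0.993, -0.109], [-0.906, -0.0, 0.423]]
ft_force: [0.8, 0.6, 0.2]
finger_gap: 0.0341
```

Run:
```python
from h import *
p=np.load("row.npy"); R=Rdeck(p[3])
plan(p[:3]+R@[.066,-.182,.057],toolR(R))
c=env.camera("wrist"); cv2.imwrite("pics/w6.png",cv2.resize(c["frame"],None,fx=1.5,fy=1.5))
```

```text
total [-0.0003 -0.0013  0.0003] [ 0.0041  0.0001 -0.0016] n 1 row [-0.0003, -0.0013, 0.0003] [0.0041, 0.0001, -0.0016] t 9.85 gap 0.03414191793147007
```

View pics/w6.png

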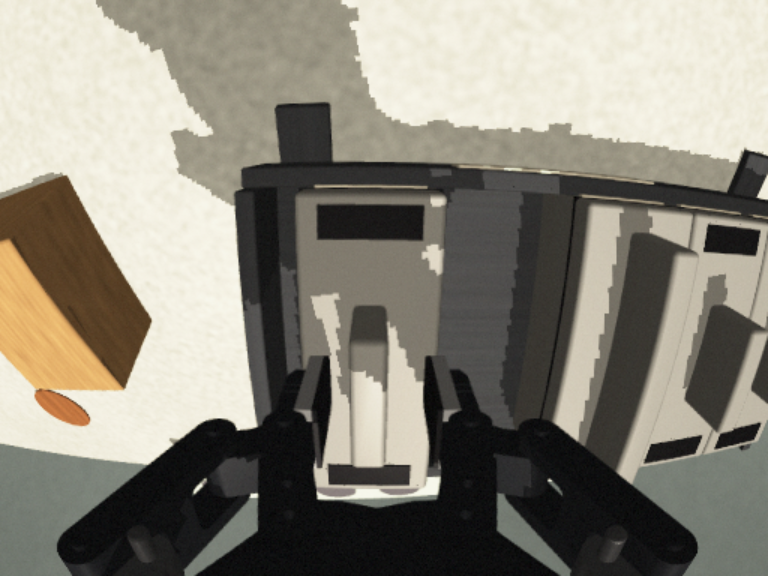

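Call:
{"fn": "send_rows", "kwargs": {"series": [[1, 0, 0, 0, 0, 0, 0], [1, 0, 0, 0, 0, 0, 0], [1, 0, 0, 0, 0, 0, 0], [1, 0, 0, 0, 0, 0, 0], [1, 0, 0, 0, 0, 0, 0]]}}

```text
time_s: 10.4
eef_pos: [0.6409, -0.0891, 0.0962]
ee_rot: [[0.422, 0.121, 0.899], [-0.051, 0.993, -0.11], [-0.905, 0.0, 0.425]]
ft_force: [1.8, 0.4, -1.2]
finger_gap: 0.0102
```

Call:
{"fn": "send_rows", "kwargs": {"series": [[1, 0, -0.006, 0, 0, 0, 0], [1, 0, -0.006, 0, 0, 0, 0], [1, 0, -0.004, 0, 0, 0, 0], [1, 0, 0, 0, 0, 0, 0]]}}

```text
time_s: 10.8
eef_pos: [0.6387, -0.1064, 0.0962]
ee_rot: [[0.421, 0.121, 0.899], [-0.051, 0.993, -0.11], [-0.905, -0.0, 0.424]]
ft_force: [0.5, -0.5, -1.1]
finger_gap: 0.0102
```

Run:
```python
from h import *
p=np.load("row.npy"); R=Rdeck(p[3]); s=env.state()
print("deck pos",(R.T@(s["eef_pos"]-p[:3])).round(4), Ro.from_matrix(toolR(R).T@s["ee_rot"]).as_rotvec())
c=env.camera("wrist"); cv2.imwrite("pics/w7.png",cv2.resize(c["frame"],None,fx=1.5,fy=1.5))
```

```text
deck pos [ 0.0665 -0.1986  0.0579] [-0.0031658  -0.00205216  0.00144393]
```

View pics/w7.png

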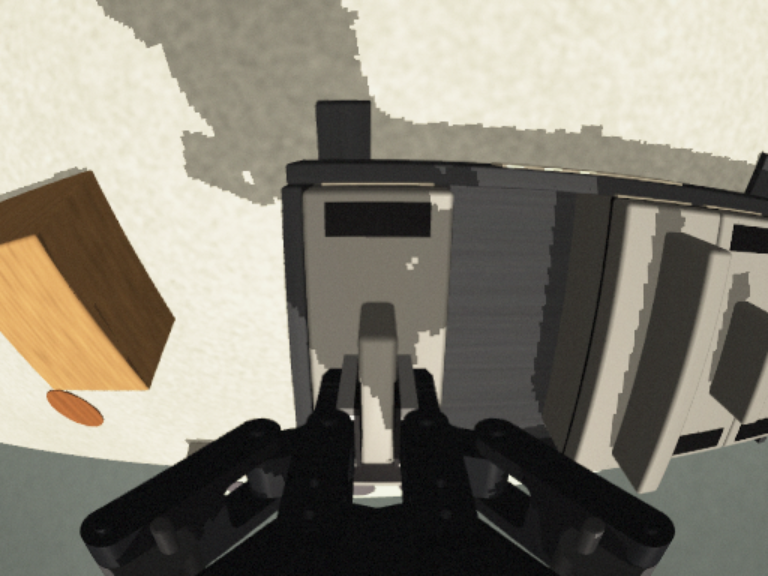

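Call:
{"fn": "send_rows", "kwargs": {"series": [[0.2, 0, 0, 0, 0, 0, 0], [0.2, 0, 0, 0, 0, 0, 0], [0.2, -0.01, 0, 0, 0, 0, 0], [0.2, -0.03, 0, 0, 0, 0, 0], [0.2, -0.04, 0, 0, 0, 0, 0], [0.2, -0.04, 0, 0, 0, 0, 0], [0.2, -0.03, 0, 0, 0, 0, 0], [0.2, 0, 0, 0, 0, 0, 0]]}}

```text
time_s: 11.65
eef_pos: [0.5723, -0.0959, 0.2388]
ee_rot: [[0.421, 0.117, 0.9], [-0.051, 0.993, -0.105], [-0.906, -0.002, 0.424]]
ft_force: [1.2, -0.2, 0.5]
finger_gap: 0.034
```

Run:
```python
from h import *
cs={n:env.camera(n) for n in("scene","side","wrist")}
cv2.imwrite("pics/w8.png",cs["wrist"]["frame"])
def z(n,uv,h): o,d=ray(cs[n],n,uv); return (o+d*(h-o[2])/d[2]).round(4)
for uv in[(168,85),(78,150),(250,350),(350,285)]: print("side",uv,z("side",(160+uv[0]/5,270+uv[1]/5),.05))
for uv in[(138,258),(258,345),(515,178)]: print("scene",uv,z("scene",(340+uv[0]/8,200+uv[1]/8),.05))
for uv in[(235,445),(490,275)]: print("scene b",uv,z("scene",(340+uv[0]/8,200+uv[1]/8),.0))
s=env.state();print(s["eef_pos"])
```

```text
side (168, 85) [0.4739 0.316  0.05  ]
side (78, 150) [0.4954 0.3597 0.05  ]
side (250, 350) [0.386  0.4153 0.05  ]
side (350, 285) [0.3599 0.3739 0.05  ]
scene (138, 258) [0.4801 0.3147 0.05  ]
scene (258, 345) [0.5021 0.3581 0.05  ]
scene (515, 178) [0.3924 0.4154 0.05  ]
scene b (235, 445) [0.4972 0.3575 0.    ]
scene b (490, 275) [0.3852 0.416  0.    ]
[ 0.57161956 -0.09621344  0.23391485]
```

View pics/w8.png

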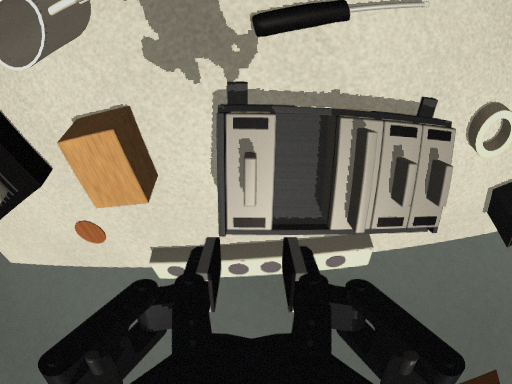

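Run:
```python
from h import *
R=Rdeck(np.radians(-27.3),0)
plan([.432,.366,.18],toolR(R),13)
```

```text
total [-0.032   0.4427 -0.1976] [ 0.3536  0.4271 -0.0768] n 13 row [-0.0003, 0.0312, -0.021] [0.0272, 0.0329, -0.0059] t 11.8 gap 0.03398613787598756
```

Call:
{"fn": "send_rows", "kwargs": {"series": [[0.2, 0, 0.031, -0.021, 0.027, 0.033, -0.006], [0.2, 0, 0.031, -0.021, 0.027, 0.033, -0.006], [0.2, 0, 0.031, -0.021, 0.027, 0.033, -0.006], [0.2, 0, 0.031, -0.021, 0.027, 0.033, -0.006], [0.2, 0, 0.031, -0.021, 0.027, 0.033, -0.006], [0.2, 0, 0.031, -0.021, 0.027, 0.033, -0.006], [0.2, 0, 0.031, -0.021, 0.027, 0.033, -0.006]]}}

```text
time_s: 12.5
eef_pos: [0.4746, 0.1462, 0.1781]
ee_rot: [[0.171, 0.321, 0.931], [-0.049, 0.947, -0.317], [-0.984, 0.009, 0.178]]
ft_force: [1.2, 0.2, 0.1]
finger_gap: 0.0337
```

Call:
{"fn": "send_rows", "kwargs": {"series": [[0, 0, 0.031, -0.021, 0.027, 0.033, -0.006], [0, 0, 0.031, -0.021, 0.027, 0.033, -0.006], [0, 0, 0.031, -0.021, 0.027, 0.033, -0.006], [0, 0, 0.031, -0.021, 0.027, 0.033, -0.006], [0, 0, 0.031, -0.021, 0.027, 0.033, -0.006], [0, 0, 0, 0, 0, 0, 0]]}}

```text
time_s: 13.1
eef_pos: [0.4278, 0.3406, 0.1558]
ee_rot: [[-0.015, 0.446, 0.895], [-0.016, 0.895, -0.446], [-1.0, -0.021, -0.006]]
ft_force: [0.7, -0.0, 0.1]
finger_gap: 0.0428
```

Run:
```python
from h import *
R=Rdeck(np.radians(-27.3),0)
plan([.432,.366,.16],toolR(R))
c=env.camera("wrist"); cv2.imwrite("pics/w9.png",cv2.resize(c["frame"],None,fx=1.5,fy=1.5)); np.save("w9.npy",c["world_from_camera"])
```

```text
total [-0.0047  0.0245 -0.0076] [ 0.0145 -0.0059  0.0215] n 1 row [-0.0047, 0.0245, -0.0076] [0.0145, -0.0059, 0.0215] t 13.1 gap 0.04275457082554829
```

View pics/w9.png

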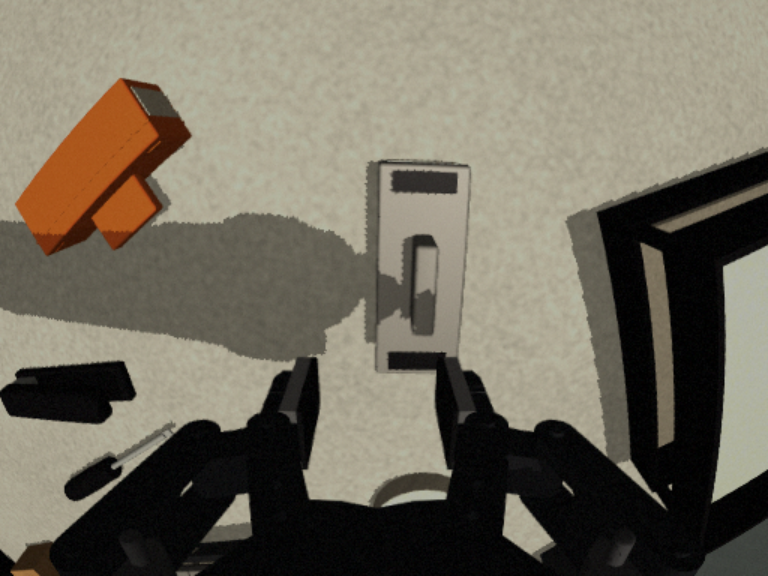

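Run:
```python
from h import *
from scipy.optimize import least_squares
c=dict(fx=297.3186,fy=297.3186,cx=251.154,cy=192.11,world_from_camera=np.load("w9.npy"))
def z(uv,h): o,d=ray(c,"wrist",np.array(uv)/1.5); return (o+d*(h-o[2])/d[2])
for uv,h in[((380,164),.05),((470,165),.05),((376,372),.05),((416,246),.08),((438,248),.08),((434,333),.08),((413,334),.08)]: print(uv,z(uv,h).round(4))
obs=[((-65,-26,50),(380,164)),((-65,26,50),(470,165)),((65,-26,50),(376,372)),((-25,-6,80),(416,246)),((-25,6,80),(438,248)),((25,6,80),(434,333)),((25,-6,80),(413,334))]
f=lambda p:(proj(c,"wrist",np.array([p[0],p[1],0])+np.array([o[0] for o in obs])/1e3@Rdeck(p[2],0).T)-np.array([o[1] for o in obs])/1.5).ravel()
s=least_squares(f,[.432,.366,-.47],loss="soft_l1");print(s.x,np.degrees(s.x[2]),s.fun.round(1))
np.save("new.npy",s.x); R=Rdeck(s.x[2],0)
plan([s.x[0],s.x[1],.10],toolR(R))
```

```text
(380, 164) [0.3635 0.372  0.05  ]
(470, 165) [0.3855 0.4172 0.05  ]
(376, 372) [0.4774 0.3128 0.05  ]
(416, 246) [0.4075 0.3709 0.08  ]
(438, 248) [0.4133 0.3806 0.08  ]
(434, 333) [0.4552 0.3596 0.08  ]
(413, 334) [0.4507 0.3491 0.08  ]
[ 0.43199091  0.36500691 -0.47009779] -26.934619459060375 [-1.5 -1.   0.6  0.1 -0.   0.7 -0.2 -0.6  0.9 -1.6  0.3  2.1 -0.4  1.3]
total [ 0.0547  0.0273 -0.0085] [ 0.0075 -0.0046  0.0238] n 2 row [0.0274, 0.0135, -0.0043] [0.0038, -0.0023, 0.0119] t 13.15 gap 0.042648282244751576
```

Consistent with the first estimate. Now to move over the case.

Call:
{"fn": "send_rows", "kwargs": {"series": [[0, 0, 0.013, -0.004, 0.004, -0.002, 0.012], [0, 0, 0.013, -0.004, 0.004, -0.002, 0.012], [0, 0.02, 0, 0, 0, 0, 0], [0, 0.02, 0, 0, 0, 0, 0], [0, 0, 0, 0, 0, 0, 0]]}}

```text
time_s: 13.65
eef_pos: [0.4344, 0.3647, 0.1116]
ee_rot: [[0.002, 0.456, 0.89], [0.0, 0.89, -0.456], [-1.0, 0.001, 0.002]]
ft_force: [-0.1, 0.3, 0.2]
finger_gap: 0.0432
```

Run:
```python
from h import *
x=np.load("new.npy")
plan([x[0],x[1],.056],toolR(Rdeck(x[2],0)))
c=env.camera("wrist"); cv2.imwrite("pics/w10.png",cv2.resize(c["frame"],None,fx=1.5,fy=1.5))
```

```text
total [ 0.0556 -0.0009 -0.0024] [-0.004   0.0016 -0.001 ] n 2 row [0.0278, -0.0005, -0.0012] [-0.002, 0.0008, -0.0005] t 13.65 gap 0.04321695278170203
```

View pics/w10.png

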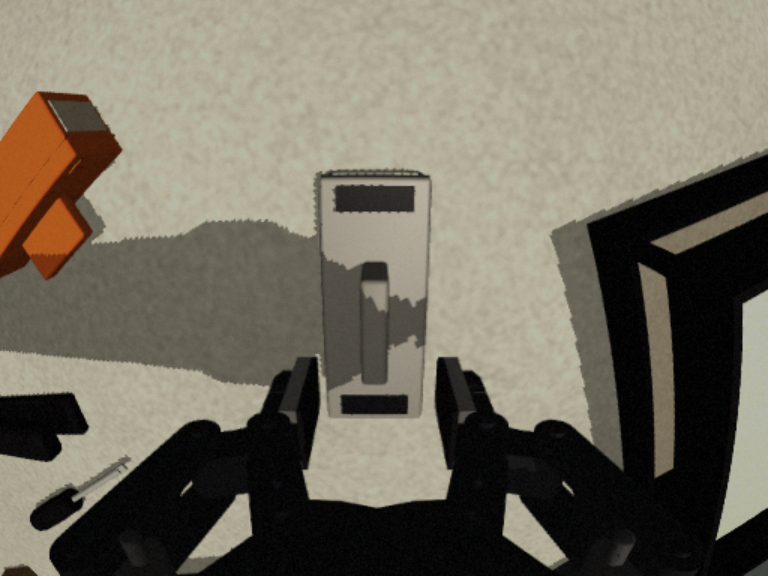

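Call:
{"fn": "send_rows", "kwargs": {"series": [[0, 0.016, -0.0005, -0.001, -0.002, 0, 0], [0, 0.016, -0.0005, -0.001, -0.002, 0, 0], [0, 0.014, 0, -0.001, 0, 0, 0], [0, 0.008, 0, 0, 0, 0, 0], [0, 0, 0, 0, 0, 0, 0]]}}

```text
time_s: 14.2
eef_pos: [0.4355, 0.3673, 0.0618]
ee_rot: [[0.01, 0.455, 0.89], [0.005, 0.89, -0.455], [-1.0, 0.009, 0.006]]
ft_force: [-0.1, -0.3, -0.4]
finger_gap: 0.0428
```

Run:
```python
from h import *
x=np.load("new.npy")
plan([x[0],x[1],.055],toolR(Rdeck(x[2],0)))
```

```text
total [ 0.0068 -0.0037 -0.0021] [-0.0028  0.0064 -0.0094] n 1 row [0.0068, -0.0037, -0.0021] [-0.0028, 0.0064, -0.0094] t 14.2 gap 0.04283190387474214
```

Call:
{"fn": "send_rows", "kwargs": {"series": [[0, 0.006, -0.003, -0.002, -0.002, 0.006, -0.009], [0, 0, 0, 0, 0, 0, 0], [1, 0, 0, 0, 0, 0, 0], [1, 0, 0, 0, 0, 0, 0], [1, 0, 0, 0, 0, 0, 0], [1, 0, 0, 0, 0, 0, 0], [1, 0, 0, 0, 0, 0, 0], [1, 0, 0, 0, 0, 0, 0]], "newtons": 90}}

```text
time_s: 15.0
eef_pos: [0.4331, 0.3661, 0.0571]
ee_rot: [[0.002, 0.454, 0.891], [0.001, 0.891, -0.454], [-1.0, 0.002, 0.001]]
ft_force: [-0.7, 0.3, -1.7]
finger_gap: 0.0102
```

Run:
```python
from h import *
x=np.load("new.npy")
plan([x[0],x[1],.056],toolR(Rdeck(x[2],0)))
print(env.state()["eef_pos"])
```

```text
total [ 0.0011 -0.0014 -0.0005] [-0.0011  0.0009 -0.0018] n 1 row [0.0011, -0.0014, -0.0005] [-0.0011, 0.0009, -0.0018] t 15.0 gap 0.010198572458574303
[0.43308548 0.36606005 0.05709882]
```

Call:
{"fn": "send_rows", "kwargs": {"series": [[1, -0.01, 0, 0, 0, 0, 0], [1, -0.02, 0, 0, 0, 0, 0], [1, -0.03, 0, 0, 0, 0, 0], [1, -0.03, 0, 0, 0, 0, 0], [1, -0.03, 0, 0, 0, 0, 0], [1, -0.03, 0, 0, 0, 0, 0], [1, -0.03, 0, 0, 0, 0, 0], [1, -0.01, 0, 0, 0, 0, 0]]}}

```text
time_s: 15.8
eef_pos: [0.43, 0.3642, 0.2552]
ee_rot: [[-0.004, 0.452, 0.892], [-0.003, 0.892, -0.452], [-1.0, -0.005, -0.003]]
ft_force: [-0.6, -0.3, -3.2]
finger_gap: 0.0104
```

Run:
```python
from h import *
p=np.load("row.npy"); R=Rdeck(p[3])
plan(p[:3]+R@[.066,-.1386,.21],toolR(R),16)
c=env.camera("wrist"); cv2.imwrite("pics/w11.png",cv2.resize(c["frame"],None,fx=1.2,fy=1.2))
c=env.camera("side"); cv2.imwrite("pics/s11.png",cv2.resize(c["frame"],None,fx=1.2,fy=1.2))
```

```text
total [ 0.0221 -0.2907  0.3177] [-0.3378 -0.4353  0.0795] n 16 row [0.0045, -0.0213, 0.0163] [-0.0211, -0.0272, 0.005] t 15.8 gap 0.010398135158673273
```

View pics/w11.png

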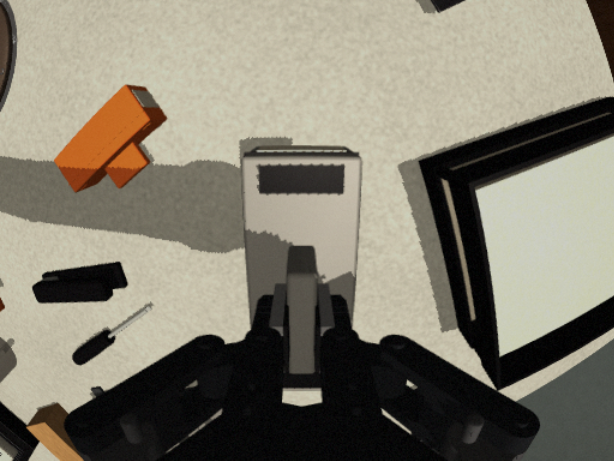

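View pics/s11.png

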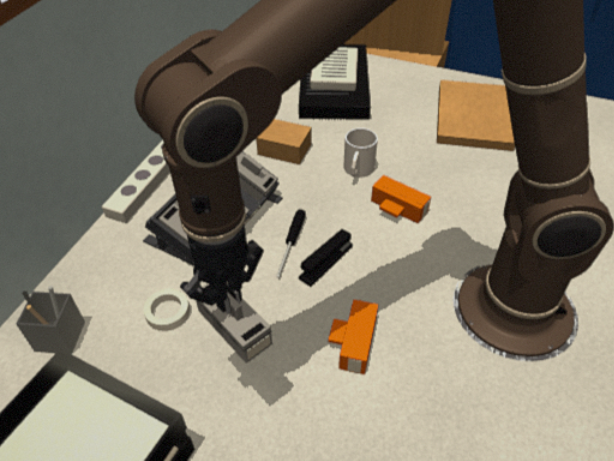

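Call:
{"fn": "send_rows", "kwargs": {"series": [[1, 0.002, -0.021, 0.016, -0.021, -0.027, 0.005], [1, 0.002, -0.021, 0.016, -0.021, -0.027, 0.005], [1, 0.004, -0.021, 0.016, -0.021, -0.027, 0.005], [1, 0.004, -0.021, 0.016, -0.021, -0.027, 0.005], [1, 0.004, -0.021, 0.016, -0.021, -0.027, 0.005], [1, 0.004, -0.021, 0.016, -0.021, -0.027, 0.005], [1, 0.004, -0.021, 0.016, -0.021, -0.027, 0.005], [1, 0.004, -0.021, 0.016, -0.021, -0.027, 0.005]]}}

```text
time_s: 16.7
eef_pos: [0.4789, 0.1507, 0.2197]
ee_rot: [[0.193, 0.281, 0.94], [-0.055, 0.96, -0.275], [-0.98, 0.001, 0.201]]
ft_force: [0.2, 0.1, -3.0]
finger_gap: 0.0102
```

Run:
```python
from h import *
p=np.load("row.npy"); R=Rdeck(p[3])
plan(p[:3]+R@[.066,-.1386,.21],toolR(R),8)
```

```text
total [ 0.0166 -0.153   0.1517] [-0.1522 -0.2334  0.0491] n 8 row [0.0035, -0.0204, 0.0174] [-0.019, -0.0292, 0.0061] t 16.7 gap 0.01020103413511806
```

Call:
{"fn": "send_rows", "kwargs": {"series": [[1, 0, -0.02, 0.0175, -0.019, -0.029, 0.006], [1, 0, -0.02, 0.0175, -0.019, -0.029, 0.006], [1, 0.003, -0.02, 0.0175, -0.019, -0.029, 0.006], [1, 0.003, -0.02, 0.0175, -0.019, -0.029, 0.006], [1, 0.003, -0.02, 0.0175, -0.019, -0.029, 0.006], [1, 0.003, -0.02, 0.0175, -0.019, -0.029, 0.006], [1, 0.003, -0.02, 0.0175, -0.019, -0.029, 0.006], [1, 0, 0, 0, 0, 0, 0]]}}

```text
time_s: 17.5
eef_pos: [0.5573, -0.0267, 0.2213]
ee_rot: [[0.37, 0.142, 0.918], [-0.062, 0.99, -0.128], [-0.927, -0.009, 0.375]]
ft_force: [0.4, 0.6, -2.8]
finger_gap: 0.0103
```

Run:
```python
from h import *
p=np.load("row.npy"); R=Rdeck(p[3])
plan(p[:3]+R@[.067,-.1386,.17],toolR(R))
c=env.camera("wrist"); cv2.imwrite("pics/w12.png",cv2.resize(c["frame"],None,fx=1.5,fy=1.5)); np.save("w12.npy",c["world_from_camera"])
```

```text
total [ 0.0381 -0.0079  0.0318] [-0.0124 -0.0524  0.0156] n 2 row [0.0192, -0.0041, 0.0156] [-0.0062, -0.0262, 0.0078] t 17.5 gap 0.010253116531482675
```

View pics/w12.png

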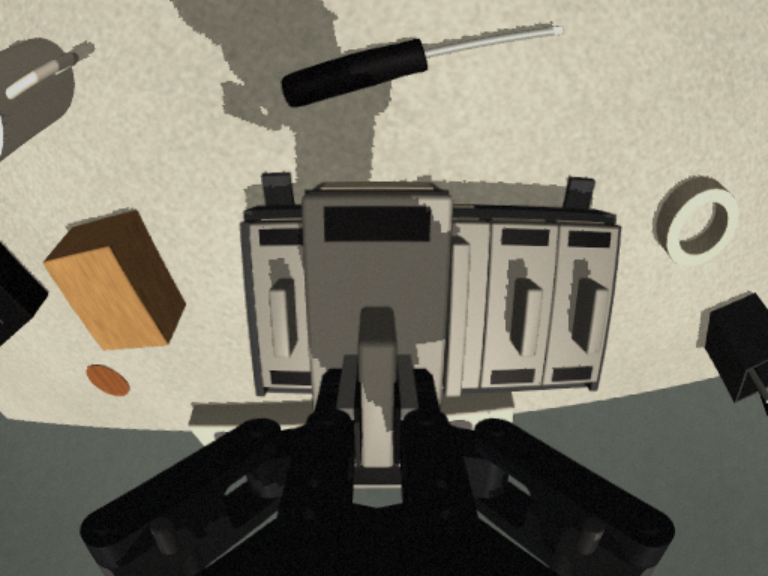

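Run:
```python
from h import *
p=np.load("row.npy"); R=Rdeck(p[3])
plan(p[:3]+R@[.071,-.1386,.165],toolR(R),4)
```

```text
total [ 0.0427 -0.0094  0.0374] [-0.0119 -0.0545  0.0148] n 4 row [0.0109, -0.0025, 0.0091] [-0.003, -0.0136, 0.0037] t 17.55 gap 0.01014106497871957
```

Call:
{"fn": "send_rows", "kwargs": {"series": [[1, 0.009, -0.0025, 0.009, -0.003, -0.0135, 0.0037], [1, 0.01, -0.0025, 0.009, -0.003, -0.0135, 0.0037], [1, 0.011, -0.0025, 0.009, -0.003, -0.0135, 0.0037], [1, 0.01, -0.0025, 0.009, -0.003, -0.0135, 0.0037], [1, 0, 0, 0, 0, 0, 0]]}}

```text
time_s: 18.05
eef_pos: [0.6028, -0.0382, 0.19]
ee_rot: [[0.414, 0.118, 0.903], [-0.048, 0.993, -0.108], [-0.909, 0.002, 0.416]]
ft_force: [-0.1, 0.2, -4.3]
finger_gap: 0.0105
```

Run:
```python
from h import *
p=np.load("row.npy"); R=Rdeck(p[3])
plan(p[:3]+R@[.071,-.1386,.165],toolR(R),1)
c=env.camera("wrist"); cv2.imwrite("pics/w13.png",cv2.resize(c["frame"],None,fx=1.5,fy=1.5)); np.save("w13.npy",c["world_from_camera"])
c=env.camera("scene"); cv2.imwrite("pics/s13.png",cv2.resize(c["frame"][150:310,100:320],None,fx=3.5,fy=3.5,interpolation=cv2.INTER_CUBIC))
```

```text
total [-0.0035 -0.0032  0.0047] [ 0.0055 -0.0068 -0.0043] n 1 row [-0.0035, -0.0032, 0.0047] [0.0055, -0.0068, -0.0043] t 18.05 gap 0.010464484089366403
```

View pics/w13.png

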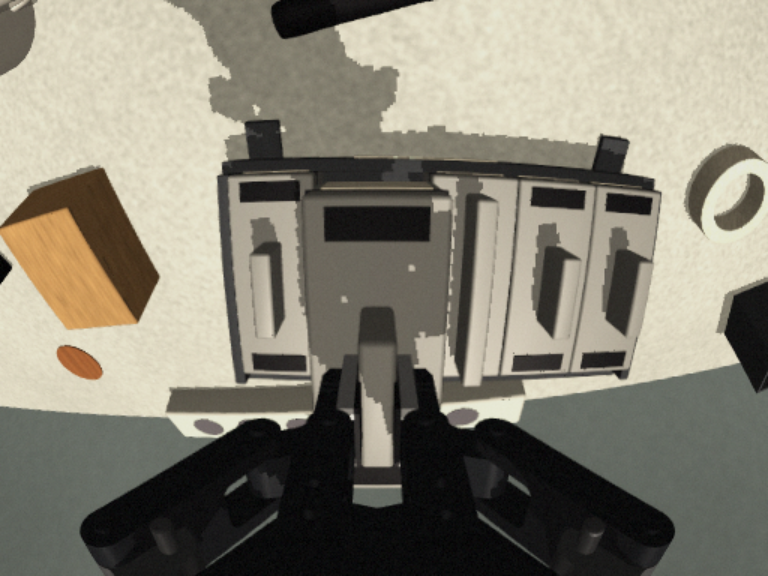

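View pics/s13.png

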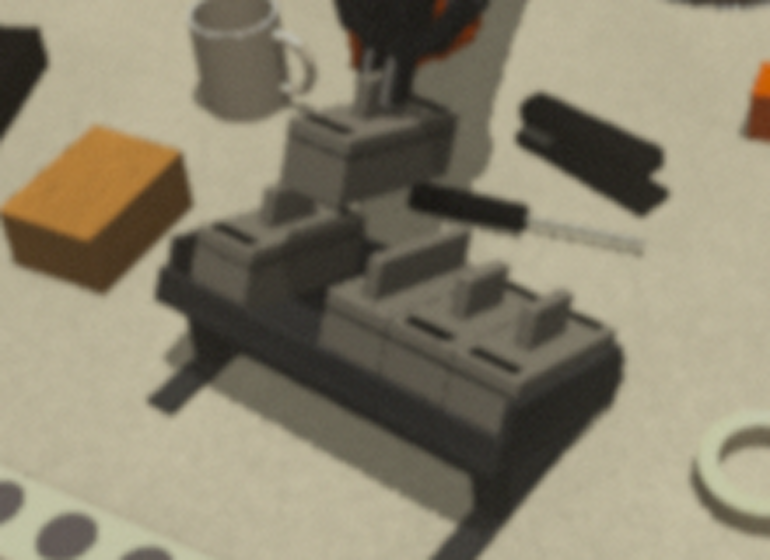

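Call:
{"fn": "send_rows", "kwargs": {"series": [[1, 0.012, -0.002, 0.002, 0.003, -0.003, -0.002], [1, 0.014, -0.001, 0.002, 0.003, -0.003, -0.002], [1, 0.012, 0, 0, 0, 0, 0], [1, 0.008, 0, 0, 0, 0, 0], [1, 0, 0, 0, 0, 0, 0]]}}

```text
time_s: 18.65
eef_pos: [0.6253, -0.042, 0.1481]
ee_rot: [[0.419, 0.123, 0.9], [-0.052, 0.992, -0.112], [-0.907, 0.0, 0.422]]
ft_force: [-1.1, 0.2, -2.1]
finger_gap: 0.0103
```

Run:
```python
from h import *
p=np.load("row.npy"); R=Rdeck(p[3])
plan(p[:3]+R@[.071,-.1386,.115],toolR(R),1)
c=env.camera("wrist"); cv2.imwrite("pics/w14.png",cv2.resize(c["frame"],None,fx=1.5,fy=1.5)); np.save("w14.npy",c["world_from_camera"])
c=env.camera("scene"); cv2.imwrite("pics/s14.png",cv2.resize(c["frame"][150:310,100:320],None,fx=3.5,fy=3.5,interpolation=cv2.INTER_CUBIC))
```

```text
total [-0.001  -0.0023  0.0018] [ 0.0012 -0.0007 -0.0009] n 1 row [-0.001, -0.0023, 0.0018] [0.0012, -0.0007, -0.0009] t 18.65 gap 0.01031531143762308
```

View pics/w14.png

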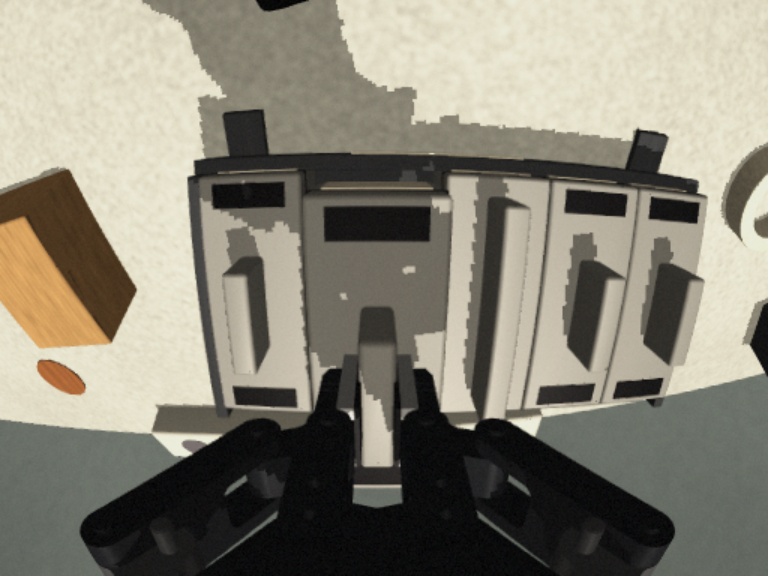

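View pics/s14.png

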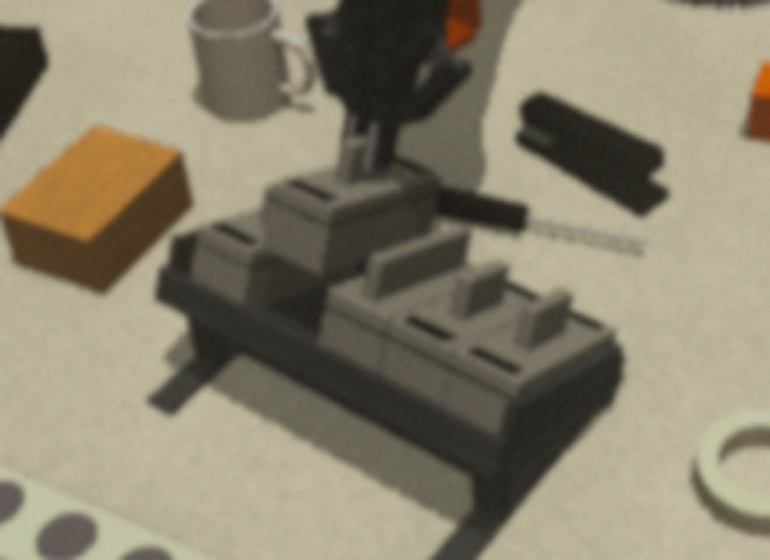

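Run:
```python
from h import *
p=np.load("row.npy"); R=Rdeck(p[3]); T=np.load("w14.npy")
c=dict(fx=297.3186,fy=297.3186,cx=251.154,cy=192.11,world_from_camera=T)
def dk(uv,h):
    o,d=ray(c,"wrist",np.array(uv)/1.5); o=R.T@(o-p[:3]); d=R.T@d; return (1e3*(o+d*(h-o[2])/d[2])).round(1)
for uv in [(301,172),(305,215),(306,300),(449,172),(447,300),(446,380)]: print(uv,dk(uv,.05))
for uv in [(306,195),(452,197)]: print("new",uv,dk(uv,.115-.057+.05))
```

```text
(301, 172) [  -0.3 -171.5   50. ]
(305, 215) [  20.2 -170.2   50. ]
(306, 300) [  62.9 -171.6   50. ]
(449, 172) [  -0.3 -102.8   50. ]
(447, 300) [  62.9 -101.2   50. ]
(446, 380) [108.9 -98.9  50. ]
new (306, 195) [   4.  -160.3  108. ]
new (452, 197) [   4.6 -111.   108. ]
```

Call:
{"fn": "send_rows", "kwargs": {"series": [[1, 0.008, -0.001, 0.001, 0, 0, 0], [1, 0.009, 0, 0, 0, 0, 0], [1, 0.009, 0, 0, 0, 0, 0], [1, 0, 0, 0, 0, 0, 0]]}}

```text
time_s: 19.15
eef_pos: [0.6387, -0.0448, 0.1257]
ee_rot: [[0.422, 0.123, 0.898], [-0.052, 0.992, -0.112], [-0.905, 0.001, 0.425]]
ft_force: [0.1, -0.2, -2.7]
finger_gap: 0.0103
```

Run:
```python
from h import *
p=np.load("row.npy"); R=Rdeck(p[3])
plan(p[:3]+R@[.071,-.1375,.06],toolR(R),1); s=env.state(); print((R.T@s["ft_force"]).round(1))
```

```text
total [ 0.0279 -0.     -0.0012] [ 0.0008  0.0031 -0.0011] n 1 row [0.0279, -0.0, -0.0012] [0.0008, 0.0031, -0.0011] t 19.15 gap 0.010294514939292345
[-1.  -0.2 -2.5]
```

In the gap with only the weight on the wrist. I'll continue down slowly.

Call:
{"fn": "send_rows", "kwargs": {"series": [[1, 0.008, 0, -0.0005, 0, 0.002, 0], [1, 0.008, 0, -0.0005, 0, 0, 0], [1, 0.006, 0, 0, 0, 0, 0], [1, 0, 0, 0, 0, 0, 0]]}}

```text
time_s: 19.55
eef_pos: [0.6478, -0.0458, 0.1032]
ee_rot: [[0.42, 0.123, 0.899], [-0.051, 0.992, -0.112], [-0.906, 0.001, 0.423]]
ft_force: [0.0, 0.1, -2.8]
finger_gap: 0.0104
```

Run:
```python
from h import *
p=np.load("row.npy"); R=Rdeck(p[3])
plan(p[:3]+R@[.071,-.1375,.06],toolR(R),1); s=env.state(); print((R.T@s["ft_force"]).round(1))
c=env.camera("wrist"); cv2.imwrite("pics/w15.png",cv2.resize(c["frame"],None,fx=1.5,fy=1.5))
```

```text
total [ 0.0036 -0.0002  0.0001] [ 0.0009  0.0004 -0.0012] n 1 row [0.0036, -0.0002, 0.0001] [0.0009, 0.0004, -0.0012] t 19.55 gap 0.01041797110306272
[-1.2  0.1 -2.6]
```

View pics/w15.png

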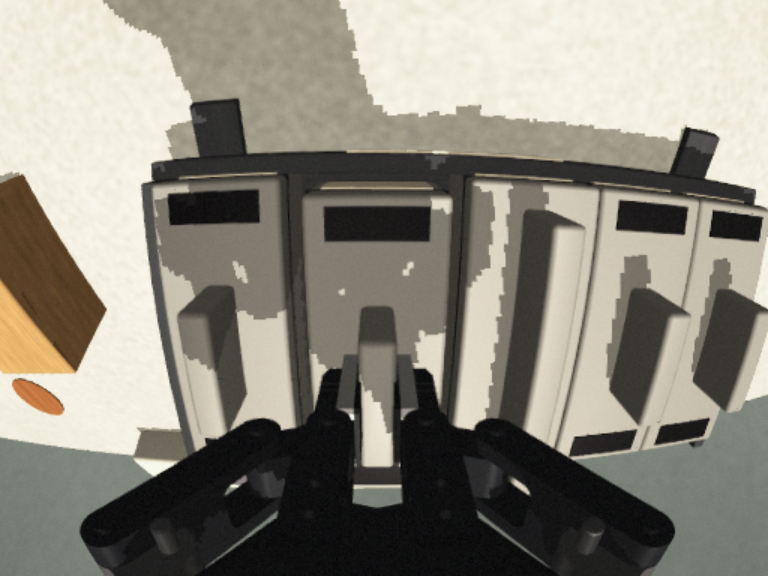

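Call:
{"fn": "send_rows", "kwargs": {"series": [[1, 0.003, 0, 0, 0, 0, 0], [1, 0.002, 0, 0, 0, 0, 0]]}}

```text
time_s: 19.8
eef_pos: [0.6502, -0.0459, 0.0992]
ee_rot: [[0.421, 0.123, 0.899], [-0.051, 0.992, -0.112], [-0.906, 0.001, 0.424]]
ft_force: [-0.1, 0.2, -3.0]
finger_gap: 0.0101
```

Call:
{"fn": "send_rows", "kwargs": {"series": [[1, 0.002, 0, 0, 0, 0, 0]]}}

```text
time_s: 19.9
eef_pos: [0.6512, -0.046, 0.0978]
ee_rot: [[0.421, 0.123, 0.899], [-0.052, 0.992, -0.112], [-0.905, 0.001, 0.424]]
ft_force: [-22.8, 2.4, 30.9]
finger_gap: 0.0103
```

Call:
{"fn": "send_rows", "kwargs": {"series": [[1, 0.002, 0, 0, 0, 0, 0]]}}

```text
time_s: 20.0
eef_pos: [0.6519, -0.046, 0.0981]
ee_rot: [[0.423, 0.123, 0.898], [-0.052, 0.992, -0.111], [-0.905, 0.0, 0.426]]
ft_force: [-31.0, 3.0, 41.6]
finger_gap: 0.0103
```

Run:
```python
from h import *
p=np.load("row.npy"); R=Rdeck(p[3])
plan(p[:3]+R@[.071,-.1375,.057],toolR(R),1); s=env.state(); print((R.T@s["ft_force"]).round(1))
```

```text
total [ 0.0002 -0.0005 -0.0014] [ 0.0012  0.0036 -0.0006] n 1 row [0.0002, -0.0005, -0.0014] [0.0012, 0.0036, -0.0006] t 20.0 gap 0.01027617098435094
[-10.7  -0.9  50.8]
```

Call:
{"fn": "send_rows", "kwargs": {"series": [[1, -0.0005, 0, 0, 0, 0, 0], [1, 0, 0, 0, 0, 0, 0]]}}

```text
time_s: 20.2
eef_pos: [0.6521, -0.0458, 0.1002]
ee_rot: [[0.425, 0.123, 0.897], [-0.053, 0.992, -0.111], [-0.904, 0.0, 0.428]]
ft_force: [0.3, -1.1, -3.4]
finger_gap: 0.0099
```

Run:
```python
from h import *
p=np.load("row.npy"); R=Rdeck(p[3])
plan(p[:3]+R@[.071,-.1375,.057],toolR(R),1); s=env.state(); print((R.T@s["ft_force"]).round(1))
c=env.camera("wrist"); cv2.imwrite("pics/w16.png",cv2.resize(c["frame"],None,fx=1.5,fy=1.5))
c=env.camera("scene"); cv2.imwrite("pics/s16.png",cv2.resize(c["frame"][150:310,100:320],None,fx=3.5,fy=3.5,interpolation=cv2.INTER_CUBIC))
```

```text
total [ 0.0021 -0.0007 -0.0025] [ 0.0014  0.0061 -0.0007] n 1 row [0.0021, -0.0007, -0.0025] [0.0014, 0.0061, -0.0007] t 20.2 gap 0.009934838445343055
[-1.  -1.  -3.2]
```

View pics/s16.png

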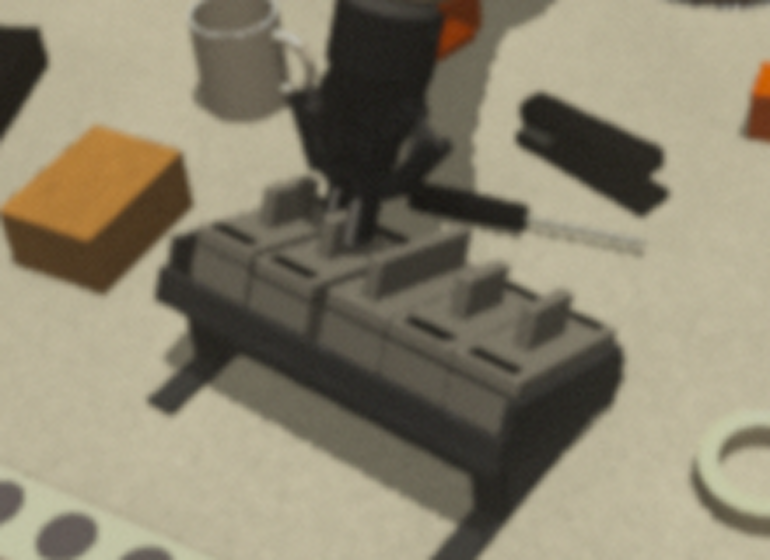

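Call:
{"fn": "send_rows", "kwargs": {"series": [[1, 0.0015, 0, -0.001, 0, 0.003, 0]]}}

```text
time_s: 20.4
eef_pos: [0.6519, -0.0459, 0.0981]
ee_rot: [[0.422, 0.123, 0.898], [-0.052, 0.992, -0.111], [-0.905, 0.0, 0.425]]
ft_force: [-14.9, 1.8, 21.6]
finger_gap: 0.0102
```

Run:
```python
from h import *
p=np.load("row.npy"); R=Rdeck(p[3])
plan(p[:3]+R@[.071,-.1375,.057],toolR(R),1); s=env.state(); print((R.T@s["ft_force"]).round(1))
```

```text
total [ 0.0003 -0.0006 -0.0014] [ 0.0013  0.0027 -0.0006] n 1 row [0.0003, -0.0006, -0.0014] [0.0013, 0.0027, -0.0006] t 20.4 gap 0.010201324596881726
[-4.5 -0.1 25.9]
```

Seated, with about 26 N pressing into the floor. Opening just enough to clear the rib.

Call:
{"fn": "send_rows", "kwargs": {"series": [[0.35, 0, 0, 0, 0, 0, 0], [0.35, 0, 0, 0, 0, 0, 0], [0.35, 0, 0, 0, 0, 0, 0], [0.35, -0.01, 0, 0, 0, 0, 0], [0.35, -0.02, 0, 0, 0, 0, 0], [0.35, -0.035, 0, 0, 0, 0, 0], [0.35, -0.035, 0, 0, 0, 0, 0], [0.35, 0, 0, 0, 0, 0, 0]]}}

```text
time_s: 21.2
eef_pos: [0.6089, -0.0395, 0.1932]
ee_rot: [[0.423, 0.121, 0.898], [-0.051, 0.993, -0.11], [-0.905, 0.0, 0.426]]
ft_force: [1.1, -0.4, 0.5]
finger_gap: 0.0277
```

Run:
```python
from h import *
c=env.camera("wrist"); cv2.imwrite("pics/w17.png",cv2.resize(c["frame"],None,fx=1.5,fy=1.5)); np.save("w17.npy",c["world_from_camera"])
c=env.camera("scene"); cv2.imwrite("pics/s17.png",cv2.resize(c["frame"][150:310,100:320],None,fx=3.5,fy=3.5,interpolation=cv2.INTER_CUBIC))
```

```text
(no output)
```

View pics/w17.png

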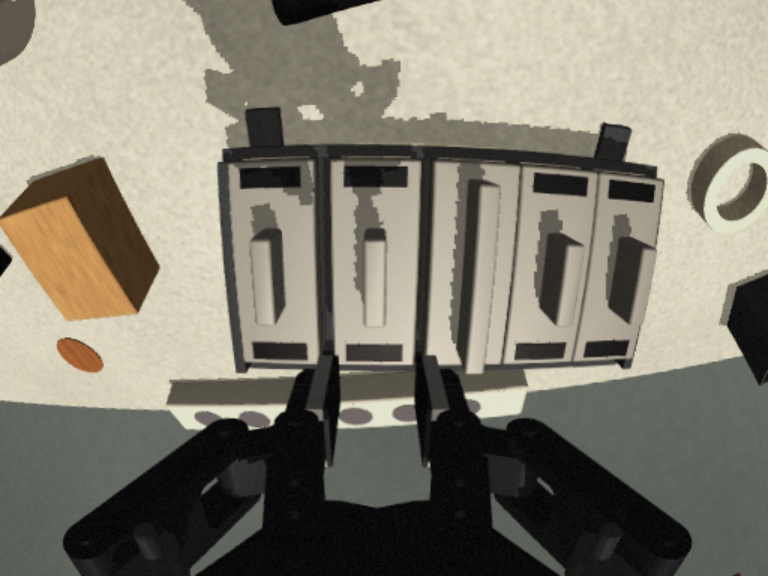

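View pics/s17.png

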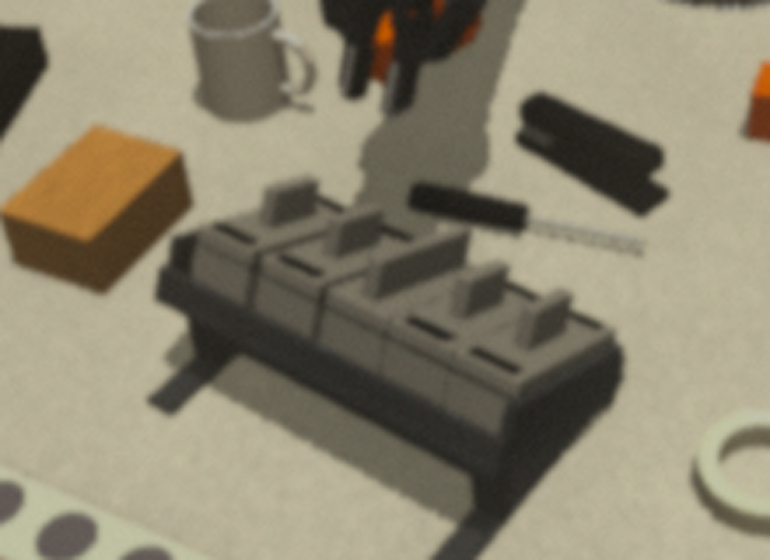

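All five cases stand in a row. The new case is at (373,265) in the wrist view, between the short-grip case_c (270,265) and the long grip (480,270). Next I'll check its position, height and squareness in numbers.

Run:
```python
from h import *
p=np.load("row.npy"); R=Rdeck(p[3]); 
c=dict(fx=297.3186,fy=297.3186,cx=251.154,cy=192.11,world_from_camera=np.load("w17.npy"))
def dk(uv,h):
    o,d=ray(c,"wrist",np.array(uv)/1.5); o=R.T@(o-p[:3]); d=R.T@d; return (1e3*(o+d*(h-o[2])/d[2])).round(1)
for n,uv in [("c",(229,162)),("c",(316,162)),("c",(240,360)),("c",(318,360)),("new",(331,160)),("new",(421,161)),("new",(335,361)),("new",(415,361)),("mas",(434,160)),("mas",(520,166)),("mas",(430,361))]: print(n,uv,dk(uv,.05))
for n,uv in [("c",(251,241)),("c",(272,241)),("c",(258,324)),("c",(276,324)),("new",(364,241)),("new",(385,241)),("new",(365,326)),("new",(383,326)),("mas",(481,184)),("mas",(500,186)),("mas",(466,373)),("mas",(483,373))]: print("rib",n,uv,dk(uv,.08))
cv2.imwrite("pics/w17z.png",cv2.resize(cv2.imread("pics/w17.png")[130:400,200:680],None,fx=1.65,fy=1.65,interpolation=cv2.INTER_CUBIC))
s=env.camera("side"); cv2.imwrite("pics/s18.png",cv2.resize(s["frame"][100:240,100:290],None,fx=4,fy=4,interpolation=cv2.INTER_CUBIC))
```

```text
c (229, 162) [  -0.3 -222.2   50. ]
c (316, 162) [   1.8 -170.4   50. ]
c (240, 360) [ 128.2 -226.7   50. ]
c (318, 360) [ 126.7 -173.6   50. ]
new (331, 160) [   0.9 -161.8   50. ]
new (421, 161) [   1.3 -110.9   50. ]
new (335, 361) [ 127.3 -162.6   50. ]
new (415, 361) [ 127.2 -110.8   50. ]
mas (434, 160) [   0.6 -103.4   50. ]
mas (520, 166) [  1.8 -52.2  50. ]
mas (430, 361) [ 127.3 -101.    50. ]
rib c (251, 241) [  40.9 -202.4   80. ]
rib c (272, 241) [  41.1 -190.8   80. ]
rib c (258, 324) [  88.6 -202.5   80. ]
rib c (276, 324) [  88.4 -192.    80. ]
rib new (364, 241) [  41.5 -142.4   80. ]
rib new (385, 241) [  41.4 -131.6   80. ]
rib new (365, 326) [  89.1 -142.2   80. ]
rib new (383, 326) [  89.1 -132.3   80. ]
rib mas (481, 184) [ 10.8 -82.7  80. ]
rib mas (500, 186) [ 11.4 -72.5  80. ]
rib mas (466, 373) [119.6 -83.4  80. ]
rib mas (483, 373) [119.9 -73.   80. ]
```

View pics/w17z.png

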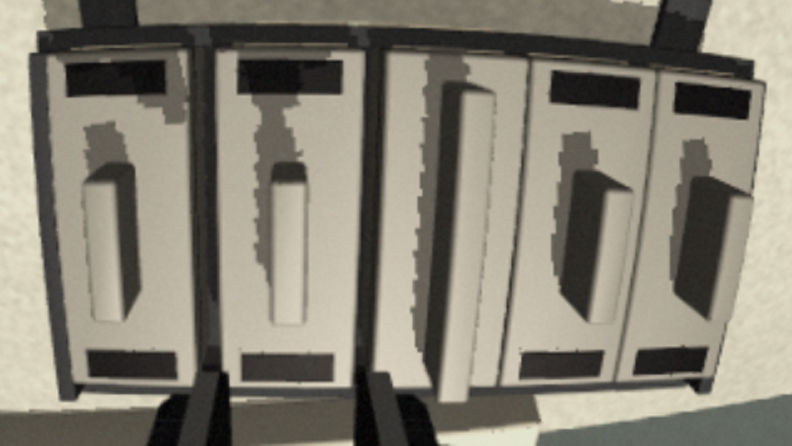

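View pics/s18.png

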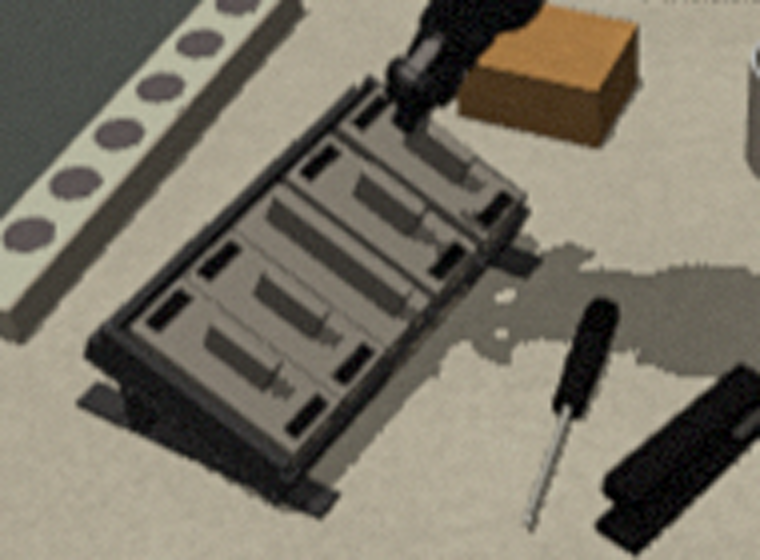

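Run:
```python
from workcell import env
s=env.state(); print(s["time_s"],s["ft_force"].round(1),s["eef_pos"]); print(env.close_job())
```

```text
21.35 [ 0.2 -1.2  0.6] [ 0.6081642  -0.04035306  0.18856261]
the job is handed in; nothing more can be done
None
```

The fifth case is filed directly to the right of the long-grip case, and the job was handed in at 21.4 s; no verdict was reported.

**What I did:**
- I slid the long-grip case, with the two cases on its left, up against the left wall.
- I slid the rightmost case 17 mm to the right, which left a gap of about 68 mm.
- I picked up the grey case from the left of the desk, tilted it to match the rack, lowered it until it touched the floor, let go and backed off.

**Last checks from the pictures:**
- **Position:** the new case's grip is about 59 mm to the right of the long grip; 48 to 78 mm was required. Its ends line up with its neighbours to about 1 mm, so it rests against the near lip like them.
- **Seating:** its floor contact came within 1 mm of the expected height. In the wrist, scene and side views its top looks level with the others, all five look square, and nothing else appears to have moved.

**Off-plan moments:**
- My first rack fit was off by several pixels, so I redid it from a closer wrist view before moving anything.
- The first touch on the rack floor pressed with about 50 N, and the case sprang back about 2 mm in the grip. I lowered it again to about 26 N before letting go.

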